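Tighten the lathe chuck with its key and shut the guard

TASK

Tighten the bar in the bench lathe's chuck: take the T-shaped chuck key from its stand, press its square end into the slanting socket on the chuck, turning it until it drops fully home, and turn it clockwise as far as it goes. Then pull the key out and stand it upright back in its stand, fully down, and only after that slide the clear guard along its rails until it is shut against the headstock. Leave the other things on the bench where they are.

Things in the scene. Friction and masses are not known exactly. Their poses are not given: they have to be found in the camera images.
- key_handle (a point): Centre of the chuck key's cross handle, where to grip it. Loose T-shaped steel key, 113 mm long, 0.36 kg, upright in its stand at the start. The handle is a flat-sided bar 16 mm wide, 18 mm high, 120 mm long, along this point's y; z points up the shank, away from the square end. Below the handle is a round neck, 14 mm in diameter, 50 mm long.
- key_tip (a point): Centre of the end face of the key's square end, 104 mm below key_handle along z, same axes. The square is 14 mm across flats and 20 mm long, flats square to x and y. Above it is a collar 25 mm in diameter, from 20 to 45 mm above the end.
- stand_hole (a point): Centre of the mouth of the one hole in the key stand: grey block 90 x 90 x 55 mm, foot 120 x 100 mm, screwed to the bench left or right of the lathe (a screw bin stands on the other side); z is up. Round hole, 29 mm in diameter, 45 mm deep, flat floor, mouth bevelled 3 mm. The key stands on its square end, top of its collar level with the mouth.
- socket (a point): Centre of the rim of the square socket in the lathe chuck (150 mm diameter, locked). z points out of it, 25 to 40 degrees from vertical, towards the robot; x, y are square to its flats and turn with it. 16 mm across flats, 22 mm deep, flared to 22 mm in the top 4.5 mm. Key home: collar on the rim, end 20 mm below it. The square enters within about 8 degrees of true, at any quarter turn.
- pinion (a joint): Turn of the socket in rad, growing clockwise as seen looking into the socket. Starts between -0.3 and 0.25; it stops firmly at 1.2, where the jaws are tight on the bar. Turning takes about 0.25 N m and it stays where it is left.
- guard_handle (a point): Middle of the guard handle's bar, 12 mm in diameter, 90 mm long, along this point's x, 36 mm above the hood's roof, 279 mm over the bench. The guard is a clear hood in an aluminium frame, 165 mm long, 200 mm wide, on rails along the lathe; handle midway along it. y points along the lathe to the headstock (green block, 247 mm high, on the robot's left): the way it shuts.
- guard (a joint): How far the guard stands open, in m: 0 is shut against the headstock, starts at 0.14 to 0.19. Slides with about 2.5 N of friction and stays where it is left.
- soft_jaw_a: Bystander: spare soft jaw, steel block 60 x 30 x 36 mm with two screw holes, on the bench between robot and lathe, to the right. Origin at the centre of its underside.
- soft_jaw_b: Bystander: larger spare soft jaw, 70 x 32 x 42 mm, on the bench between robot and lathe, to the left. Origin at the centre of its underside.
- soft_jaw_c: Bystander: spare soft jaw, 60 x 30 x 36 mm, on the bench beyond the right-hand one of stand and screw bin. Origin at the centre of its underside.
- spanner: Bystander: steel spanner 200 mm long, lying right of the robot. Origin at the centre of its underside.
- chip_brush: Bystander: brush 200 mm long with a wooden handle, lying left of the robot. Origin at the centre of its underside.
- oil_bottle: Bystander: white bottle 170 mm high, 64 mm in diameter, standing beyond the left-hand one of stand and screw bin. Origin at the centre of its underside.
Things that resemble listed ones, but are neither listed nor needed, are in the scene too. Leave any blue or turquoise look-alike of the part that bears key_handle alone.

How it is judged:
On the way, in this order (a step that is already met when the one before it is completed fails the run):
1. the key's square end is home in the chuck's socket (z of key_tip in the frame of socket below -0.016 m and distance between key_tip and socket below 0.03 m and angle between the z axis of key_tip and the z axis of socket, either way round below 0.12 rad), for 0.2 s.
2. with the key in it, the socket is turned clockwise to the stop (z of key_tip in the frame of socket below -0.012 m and distance between key_tip and socket below 0.03 m and angle between the z axis of key_tip and the z axis of socket, either way round below 0.12 rad and value of joint pinion above 1.1 rad), for 0.1 s.
3. the key stands back in its stand, fully down, and is let go (horizontal distance between key_tip and stand_hole below 0.011 m and z of key_tip in the frame of stand_hole below -0.038 m and angle between key_handle's own z axis and vertical below 0.15 rad and contact force between the fingers and key below 0.2 N), for 0.2 s.
4. the guard is shut against the headstock (value of joint guard below 0.004 m), for 0.2 s.
At the end, for the whole second after the job is handed in: The socket is within 0.1 rad of its clockwise stop, the guard is shut to within 4 mm, and the key, let go and at rest, stands in the stand's hole with its end at least 38 mm deep and leaning less than 0.15 rad; no other thing on the bench was ever moved by more than 30 mm (all of step 3 and value of joint pinion above 1.1 rad and value of joint guard below 0.004 m and linear speed of key below 0.02 m/s); the robot touches nothing.
It fails at once if one of the other things on the bench is moved more than 30 mm (distance of any of soft_jaw_a, soft_jaw_b, soft_jaw_c, spanner, chip_brush, oil_bottle from where it was at the start of the episode above 0.03 m).
It also fails if it takes over 72 s, if anything falls off the work surface, if the arm or the gripper's body presses on something with over 40 N, if the wrist force passes 120 N, or if a joint passes its speed limit or range.

ROBOT

A 6-joint arm with a two-finger parallel gripper is mounted at the origin on the work surface. World frame = base frame: x ahead of the robot, y to its left, z up, the work surface at z = 0. Lengths are in m, angles in rad, forces in N, time in s.
With the tool pointing down it reaches from about 0.35 to 0.925 m from the base axis. Payload 6.4 kg.
Tool frame: the origin (TCP) lies on the centre line of the jaws, within the pads' length; the fingertips stand env.tips_ahead ahead of it and the grasp point (between the pads) lies 11 mm behind it (env.tips_ahead is the distance from the TCP to the fingertips, in m); z points along the fingers, y is the line along which they close (so a half turn about z gives the same grasp; the last joint's range is limited). The gripper opens to 94 mm and grips with 3 to 60 N. Pads are 16 mm wide; open, the fingers measure 119 mm over their backs; the gripper's body (75 mm by 177 mm) begins 78 mm behind the grasp point.
Start: joints at [-1.449, 0.245, 1.558, -0, 1.339, -0.174], TCP at [0.189, -0.622, 0.213] pointing down, gripper open.
Joint ranges: [-3.13, 3.13], [-1.02, 2.26], [0.13, 2.54], [-0.95, 4.09], [0.21, 2.88], [-2.74, 2.74]. Speed limits (rad/s): [2.57, 2.57, 3.14, 3.14, 3.14, 3.14].

INTERFACE

Orientations are given as [roll, pitch, yaw] about the fixed x, y, z axes, in that order (R = Rz(yaw) Ry(pitch) Rx(roll)).
In Python, from plant import env gives the robot as it stands.
- The arm moves only by the tool send_rows, never from a script. Its arguments are lists of equal length, an entry for each row: "claw": the closure, from -1 (fully open) to 1 (shut); "linear": the shift along the tool's x, y, z in cm, a list of three; "twist": the turn about the tool's z in degrees. In form: {"claw": [claw, ...], "linear": [[tx, ty, tz], ...], "twist": [twist, ...]}. A call has 1 to 10 rows; each row shifts and turns the commanded pose from where the row before left it, along the tool's axes as they then stand; what a row does not reach is not made up. A row lasts 1/10 s, in which the tool goes at most 50 mm and 8.59 degrees, less where a joint would pass 70% of its speed; a pose out of reach is approached as far as the arm can. A call with a gripper value outside its range is refused whole. The fingers move at their own pace and stop on an object; "force" is the grip in N (left out, the last holds). Time passes only in rows, so rows that do not move let the fingers close. It gives the time, the measured TCP pose, the force, the opening and the grip force at its end, in the units of the state.
- env.get_state(): the state, without advancing time (a new reading comes with each control period).
- env.get_image(name): name is "scene" or "top" or "wrist"; returns (picture, depth): 420x560x3 uint8, blue, green, red; 420x560 float32, m along the optical axis (not along the pixel's ray), 0 where there is no reading.
- env.get_calibration(name): a dict with "fx", "fy", "cx", "cy" (pixels), "eye" and "orientation" of the camera in the world. Camera axes: x right, y up, looking along -z (the intrinsics and any distortion apply to the point x, -y, -z); pixel columns grow to the right and rows downward; lengths in m; the calibration is good to about 2 mm. The wrist camera is an equidistant fisheye: a pixel r from the principal point sees the ray r / f radians off the axis. A picture is of the moment at which its call begins: read the wrist's pose just before it. get_calibration takes no time and is no camera call; for the wrist camera it gives the pose at the moment of the call.
- env.finish_job(): hands the job in; it is judged then, once.
Trained networks look in the newest picture that a camera, given by its name, has taken for a name from the list of things; names that differ only in an ending like _2 or _b are one class to them, and where a whole thing is asked for, a point or a joint stands for the part that bears it (a point fixed in the world has none). Each returns a list of dicts, best first, with "score" (0 to 1); they miss things now and then, are a little off and sometimes report something else, mostly with a low value. They report only what shows in the picture. A call takes as long as a camera call. They do not tell look-alikes from the thing itself.
- env.cut_out(name, camera): "region" (420x560 bool, what is visible of it) and "uv" ([column, row] in pixels, amid what is visible of it).
- env.landmark_of(name, camera): "uv" ([column, row] in pixels: a listed point, or the origin of a listed thing).
The state is a dict: "t": time; "joint_pos": joint angles; "joint_velocities": joint speeds; "effort": joint torques, N m; "ee_pos": TCP position; "ee_rot": TCP orientation; "wrist_force": force on the tool from outside, world axes, zero at the start; "ft_torque": the same for the moment, N m; "opening": finger opening in m; "gripper_force": force on a finger pad.
Only numpy, scipy, OpenCV 4.12 (cv2) and the standard library are available. Lean on these libraries where they do the work, as an engineer would, in place of code of your own. Each camera call takes 0.05 s, during which the arm holds its last target. There are 200 camera calls.

## Working session

There is one attempt and no reset: what is moved stays moved. The work goes in short steps, Python scripts to look and compute and a tool call to move; the robot and the scene stay as the last step left them, time stands still between calls to the robot, and variables do not carry over. Pictures are saved under pics/ and viewed, at most 10 in all, crops included, and the job is handed in when it is done.

Besides the shell and the picture viewer there is one more tool, called after "Request:" by a JSON object that holds its "op" and its "data". send_rows: Moves the arm, as the interface text tells. Its arguments: {"type":"object","properties":{"claw":{"type":"array","items":{"type":"number"}},"linear":{"type":"array","items":{"type":"array","items":{"type":"number"}}},"twist":{"type":"array","items":{"type":"number"}},"force":{"type":"number"}},"required":["claw","linear","twist"]}

```bash
ls; mkdir -p pics
python3 - <<'E'
from plant import env
import cv2,numpy as np
s=env.get_state();print({k:np.round(v,3) for k,v in s.items()},env.tips_ahead)
for n in("scene","top","wrist"):
    im,d=env.get_image(n);cv2.imwrite(f"pics/{n}0.png",im);np.save(f"pics/{n}0.npy",d)
    print(n,env.get_calibration(n))
E
```

```text
pics
{'t': np.float64(0.0), 'joint_pos': array([-1.449,  0.246,  1.559, -0.   ,  1.339, -0.174]), 'joint_velocities': array([-0.001, -0.001,  0.001,  0.001,  0.002, -0.   ]), 'effort': array([ 3.0000e-03, -4.1583e+01, -3.1460e+01,  6.9000e-02,  3.3000e-02,
       -0.0000e+00]), 'ee_pos': array([ 0.189, -0.621,  0.212]), 'ee_rot': array([-3.14 , -0.   ,  0.296]), 'wrist_force': array([ 0.193, -0.163,  0.013]), 'ft_torque': array([-0.022, -0.018, -0.021]), 'gripper_force': np.float64(0.0), 'opening': np.float64(0.094)} 0.008
scene {'fx': 427.89857296905325, 'fy': 427.89857296905325, 'cx': 280.03349278077934, 'cy': 214.1895732014091, 'eye': array([ 0.90321708, -0.81724134,  1.29151036]), 'orientation': array([0.66819321, 0.01830573, 0.45439034])}
top {'fx': 481.795038180961, 'fy': 481.795038180961, 'cx': 276.94553571514433, 'cy': 208.20563927384634, 'eye': array([ 0.34829332, -0.01600438,  1.42127764]), 'orientation': array([ 0.12928575, -0.02256425, -1.55391247])}
wrist {'fx': 325.19226210127806, 'fy': 325.19226210127806, 'cx': 275.1440386539847, 'cy': 211.36078760725528, 'eye': array([ 0.27084448, -0.59843713,  0.38436211]), 'orientation': array([-2.91194968e-01,  1.15414070e-03, -1.27563979e+00])}
```

View pics/scene0.png

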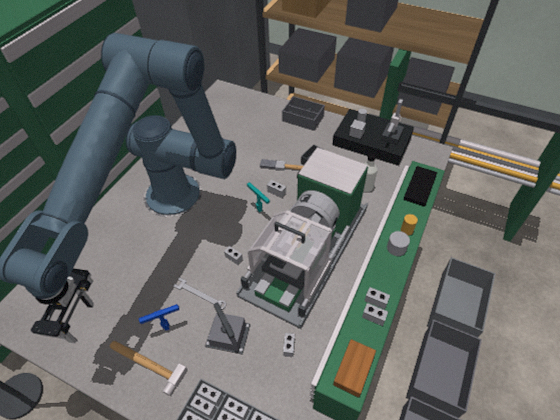

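View pics/top0.png

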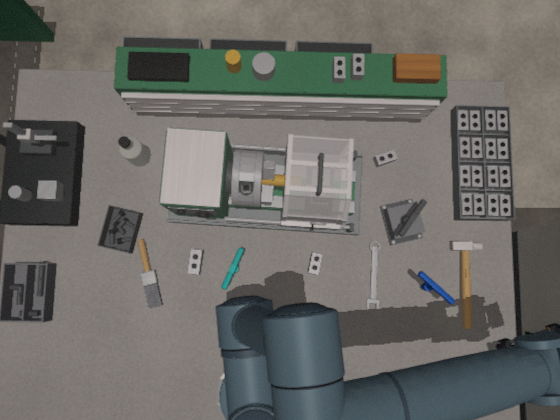

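```bash
cat > h.py <<'E'
from plant import env
import cv2,numpy as np
from scipy.spatial.transform import Rotation as R
def ray(n,uv,c=None):
    c=c or env.get_calibration(n)
    x=(uv[0]-c['cx'])/c['fx'];y=(uv[1]-c['cy'])/c['fy']
    if n=='wrist':
        r=np.hypot(x,y);k=np.sin(r)/r if r>1e-9 else 1;v=[x*k,-y*k,-np.cos(r)]
    else: v=[x,-y,-1]
    return c['eye'],R.from_euler('xyz',c['orientation']).apply(v)
def atz(n,uv,z,c=None):
    e,v=ray(n,uv,c);return e+v*(z-e[2])/v[2]
def atd(n,uv,d,c=None):
    c=c or env.get_calibration(n);e,v=ray(n,uv,c)
    f=R.from_euler('xyz',c['orientation']).apply([0,0,-1]);return e+v*d/(v@f)
def cloud(n,D,c=None):
    c=c or env.get_calibration(n);vv,uu=np.mgrid[0:420,0:560]
    x=(uu-c['cx'])/c['fx'];y=(vv-c['cy'])/c['fy']
    if n=='wrist':
        r=np.hypot(x,y)+1e-9;t=np.tan(np.minimum(r,1.5))/r;x=x*t;y=y*t
    P=np.stack([x*D,-y*D,-D],-1)
    return P@R.from_euler('xyz',c['orientation']).as_matrix().T+c['eye']
E
python3 - <<'E'
from h import *
np.set_printoptions(precision=4,suppress=True)
for n in("scene","top","wrist"):
    env.get_image(n) 
    D=np.load(f"pics/{n}0.npy")
    for k in["key_handle","key_tip","stand_hole","socket","guard_handle","soft_jaw_a","oil_bottle"]:
        for l in env.landmark_of(k,n)[:3]:
            u=l['uv'];d=D[min(419,max(0,int(u[1]+.5))),min(559,max(0,int(u[0]+.5)))]
            print(n,k,np.round(l['score'],2),np.round(u,1),atd(n,u,d))
E
```

```text
scene key_handle 0.78 [160.6 312.9] [ 0.3188 -0.4807  0.1155]
scene key_handle 0.68 [259.4 192. ] [0.36   0.0728 0.1094]
scene key_handle 0.54 [224.  320.2] [ 0.5051 -0.4225  0.1259]
scene key_tip 0.8 [167.4 326.1] [ 0.3245 -0.4849  0.035 ]
scene key_tip 0.68 [257.3 212.5] [ 0.3501  0.0605 -0.0028]
scene key_tip 0.45 [307.3 198. ] [0.5654 0.0339 0.2192]
scene stand_hole 0.76 [228.7 325.4] [ 0.5232 -0.428   0.1186]
scene stand_hole 0.59 [284.2 166.2] [0.3466 0.3087 0.0214]
scene socket 0.44 [305.  196.6] [0.5522 0.0456 0.2074]
scene guard_handle 0.91 [288.4 232.7] [ 0.5778 -0.1372  0.2463]
scene guard_handle 0.23 [234.1 258.4] [ 0.3893 -0.1801  0.0364]
scene guard_handle 0.15 [223.8 322.7] [ 0.5068 -0.4277  0.1207]
scene soft_jaw_a 0.78 [277.5 193.5] [ 0.9032 -0.8172  1.2915]
scene soft_jaw_a 0.58 [287.6 351.4] [ 0.6969 -0.3957  0.0365]
scene soft_jaw_a 0.53 [234.4 257.8] [ 0.3895 -0.1781  0.0377]
scene oil_bottle 0.64 [364.4 186.2] [0.7064 0.2205 0.1557]
top key_handle 0.87 [433.1 288.9] [ 0.3074 -0.4702  0.1068]
top key_handle 0.68 [401.8 219.8] [ 0.5003 -0.4032  0.0527]
top key_han
[... 156 characters left out ...]
0312]
top key_tip 0.66 [237.5 268.1] [0.3547 0.0658 0.0274]
top stand_hole 0.6 [404.3 221.2] [ 0.4952 -0.4072  0.0637]
top socket 0.71 [243.5 185.1] [0.5632 0.0453 0.214 ]
top socket 0.25 [375.1 274.9] [ 0.3419 -0.3357  0.0038]
top guard_handle 0.94 [318.3 171.1] [ 0.589  -0.1375  0.2827]
top guard_handle 0.24 [197.6 263. ] [0.3671 0.1783 0.0412]
top soft_jaw_a 0.64 [200.5 261.6] [0.3716 0.1742 0.0125]
top soft_jaw_a 0.54 [387.5 159.5] [ 0.6822 -0.3702  0.0289]
top oil_bottle 0.79 [135.2 154.1] [0.6616 0.3511 0.1136]
top oil_bottle 0.57 [246.5 186.4] [0.5625 0.0383 0.2   ]
wrist key_handle 0.93 [158.7  34. ] [ 0.3156 -0.481   0.1141]
wrist key_tip 0.96 [192.1  58.1] [ 0.3093 -0.4936  0.035 ]
```

Run:
```python
from h import *
np.set_printoptions(precision=4,suppress=True)
cr=[]
for n,(u,v) in(("scene",(228,325)),("top",(405,220)),("scene",(305,200)),("top",(244,185))):
    im=cv2.imread(f"pics/{n}0.png");cr.append(cv2.resize(im[v-30:v+30,u-40:u+40],(400,300),interpolation=cv2.INTER_CUBIC))
cv2.imwrite("pics/crop1.png",np.vstack([np.hstack(cr[:2]),np.hstack(cr[2:])]))
for n in("scene","top"):
    P=cloud(n,np.load(f"pics/{n}0.npy"))
    box=(abs(P[...,0]-.5)<.1)&(abs(P[...,1]+.41)<.1)
    m=box&(P[...,2]>.105)&(P[...,2]<.16);Q=P[m]
    c,sz,a=cv2.minAreaRect(Q[:,:2].astype(np.float32));print(n,len(Q),'z',np.percentile(Q[:,2],[5,50,95]),'c',c,sz,a, 'mean',Q.mean(0))
    w=np.linalg.eigh(np.cov(Q[:,:2].T))[1][:,1];print('dir deg',np.degrees(np.arctan2(w[1],w[0])))
    m=box&(P[...,2]>.045)&(P[...,2]<.065);Q=P[m];c,sz,a=cv2.minAreaRect(Q[:,:2].astype(np.float32));print(' block',len(Q),np.median(Q[:,2]),c,sz,a)
    # chuck cloud
    m=(abs(P[...,1]-.045)<.02)&(P[...,2]>.12)&(P[...,0]>.4)&(P[...,0]<.75);Q=P[m]
    from scipy.optimize import least_squares
    f=least_squares(lambda p:np.hypot(Q[:,0]-p[0],Q[:,2]-p[1])-p[2],[.6,.15,.075],loss='soft_l1',f_scale=.003);print(' chuck x z r',f.x,len(Q))
```

```text
scene 222 z [0.117  0.1223 0.1277] c (0.5018778443336487, -0.4194565713405609) (0.015931954607367516, 0.11887353658676147) 54.54301452636719 mean [ 0.5039 -0.4211  0.1223]
dir deg 144.83648639688295
 block 714 0.055058673579406636 (0.5007513165473938, -0.41852790117263794) (0.09192744642496109, 0.0919586718082428) 14.61805248260498
 chuck x z r [0.5955 0.1494 0.075 ] 422
top 284 z [0.1133 0.122  0.1281] c (0.5001012086868286, -0.41233277320861816) (0.0174185149371624, 0.12011469900608063) 54.32175064086914 mean [ 0.499  -0.4105  0.1217]
dir deg 145.03175492855024
 block 765 0.054898488092016695 (0.4997113049030304, -0.4120020270347595) (0.089827761054039, 0.0930909812450409) 14.902580261230469
 chuck x z r [0.5943 0.1506 0.0749] 898
```

View pics/crop1.png

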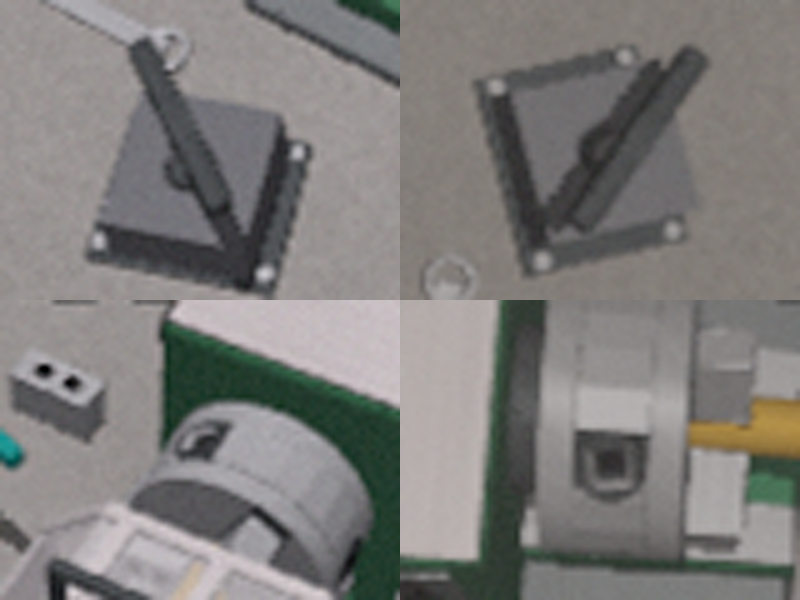

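Request:
{"op": "send_rows", "data": {"claw": [-1,-1,-1,-1,-1,-1,-1,-1,-1,-1], "linear": [[3.58,-1.07,-0.7],[3.58,-1.07,-0.7],[3.58,-1.07,-0.7],[3.58,-1.07,-0.7],[3.58,-1.07,-0.7],[3.58,-1.07,-0.7],[3.58,-1.07,-0.7],[3.58,-1.07,-0.7],[3.58,-1.07,-0.7],[3.58,-1.07,-0.7]], "twist": [0,0,0,0,0,0,0,0,0,0]}}

```text
t: 2.35
ee_pos: [0.5019, -0.4141, 0.2839]
ee_rot: [3.141, -0.0, 0.296]
wrist_force: [1.3, -0.1, 0.8]
opening: 0.0942
gripper_force: 0.0
```

Request:
{"op": "send_rows", "data": {"claw": [-1,-1,-1,-1,-1,-1,-1,-1], "linear": [[0,0,0],[0,0,0],[0,0,0],[0,0,0],[0,0,0],[0,0,0],[0,0,0],[0,0,0]], "twist": [-8.5,-8.5,-8.5,-8.5,-8.5,-8.5,-8.5,-8.5]}}

```text
t: 3.15
ee_pos: [0.5008, -0.415, 0.2835]
ee_rot: [3.142, 0.0, 1.489]
wrist_force: [0.3, 0.6, 0.1]
opening: 0.0941
gripper_force: 0.0
```

Request:
{"op": "send_rows", "data": {"claw": [-1,-1,-1,-1,-1,-1,-1,-1], "linear": [[0,0,0],[0,0,0],[0,0,0],[0,0,0],[0,0,0],[0,0,0],[0,0,0],[0,0,0]], "twist": [-8.5,-8.5,-8.5,-8.5,-8.5,-8.5,-8.5,-0.5]}}

```text
t: 3.95
ee_pos: [0.5008, -0.4151, 0.2835]
ee_rot: [3.142, 0.0, 2.53]
wrist_force: [0.2, 0.1, -0.5]
opening: 0.094
gripper_force: 0.0
```

```bash
cat >> h.py <<'E'
np.set_printoptions(precision=4,suppress=True)
def snap(n,f=None):
    c=env.get_calibration(n);im,D=env.get_image(n)
    if f: cv2.imwrite(f"pics/{f}.png",im)
    return im,cloud(n,D,c),c,D
def st():
    s=env.get_state();print('t %.2f'%s['t'],'p',s['ee_pos'],'r',s['ee_rot'],'F',s['wrist_force'],'open',s['opening'],'g',s['gripper_force'],'j',s['joint_pos']);return s
def rows(d,s=None):
    s=s or env.get_state();v=R.from_euler('xyz',s['ee_rot']).inv().apply(d)*100;print('tool cm',v,'norm',np.linalg.norm(v))
E
python3 - <<'E'
from h import *
s=st();im,P,c,D=snap('wrist','w1')
for k in["key_handle","key_tip","stand_hole"]:
    for l in env.landmark_of(k,'wrist')[:2]: print(k,l['score'],l['uv'],atz('wrist',l['uv'],{'key_handle':.123,'stand_hole':.055}.get(k,.01),c))
for l in env.cut_out('key_handle','wrist')[:2]:
    m=l['region'];Q=P[m];Q=Q[(Q[:,2]>.115)&(Q[:,2]<.13)]
    if len(Q)<20: continue
    print(l['score'],l['uv'],len(Q),Q.mean(0),cv2.minAreaRect(Q[:,:2].astype(np.float32)))
E
```

```text
t 3.95 p [ 0.5008 -0.4151  0.2835] r [3.1416 0.0001 2.53  ] F [ 0.1983  0.0666 -0.5118] open 0.09402292308395262 g 0.0 j [-0.8661  0.1985  1.4846  0.      1.4584 -1.8253]
key_handle 0.9 [275.9, 198.0] [ 0.5027 -0.4164  0.123 ]
key_handle 0.58 [131.1, 95.0] [ 0.3193 -0.477   0.123 ]
key_tip 0.72 [162.4, 102.2] [ 0.3207 -0.4824  0.01  ]
key_tip 0.59 [276.9, 176.1] [ 0.5013 -0.4135  0.01  ]
stand_hole 0.95 [275.3, 184.1] [ 0.5017 -0.4165  0.055 ]
0.88 [134.2, 93.7] 37 [ 0.3191 -0.4749  0.1153] ((0.3153627812862396, -0.4800500273704529), (0.11360927671194077, 0.014264664612710476), 46.752193450927734)
0.63 [276.6, 192.9] 1638 [ 0.4997 -0.4153  0.1229] ((0.5020347833633423, -0.416540265083313), (0.015977567061781883, 0.1187659204006195), 54.630401611328125)
```

View pics/w1.png

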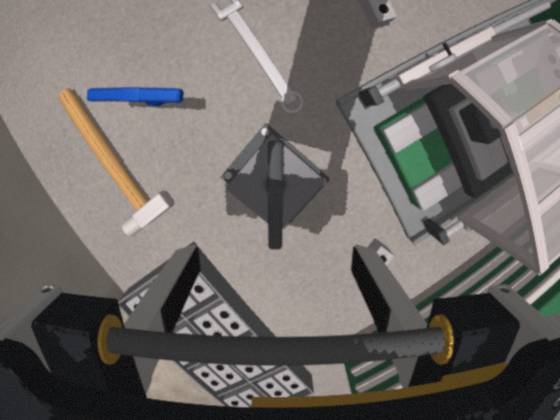

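Request:
{"op": "send_rows", "data": {"claw": [-1,-1,-1,-1,-1,-1,-1,-1,-1,-1], "linear": [[2.34,3.04,-1.5],[2.34,3.04,-1.5],[2.34,3.04,-1.65],[2.34,3.04,0],[2.34,3.04,0],[2.34,3.04,0],[2.34,3.04,0],[2.34,3.04,0],[2.34,3.04,0],[2.34,3.04,0]], "twist": [0,0,0,0,0,0,0,0,0,0]}}

```text
t: 5.2
ee_pos: [0.4835, -0.0303, 0.3302]
ee_rot: [3.141, 0.001, 2.528]
wrist_force: [0.8, 0.3, -0.1]
opening: 0.0939
gripper_force: 0.0
```

Request:
{"op": "send_rows", "data": {"claw": [-1,-1,-1,-1,-1,-1,-1,-1,-1], "linear": [[2.34,3.04,0],[2.34,3.04,0],[0,0,0],[0,0,0],[0,0,0],[0,0,0],[0,0,0],[0,0,0],[0,0,0]], "twist": [0,0,-7,-7,-7,-7,-7,0,0]}}

```text
t: 6.1
ee_pos: [0.4804, 0.0449, 0.33]
ee_rot: [3.142, 0.0, 3.138]
wrist_force: [0.1, -0.0, -0.1]
opening: 0.0939
gripper_force: 0.0
```

Run:
```python
from h import *
s=st();im,P,c,D=snap('wrist','w2')
np.save('pics/w2P.npy',P)
print(c)
for k in["socket","guard_handle"]:
    for l in env.landmark_of(k,'wrist')[:2]:
        u=np.array(l['uv']);print(k,l['score'],u,P[int(u[1]),int(u[0])])
        if k=='socket' and l['score']>.4:
            a,b=u.astype(int);cv2.imwrite('pics/w2c.png',cv2.resize(im[b-40:b+40,a-50:a+50],(800,640))[:600])
            g=P[b-20:b+21:4,a-20:a+21:4];print(g[...,2]);print(g[...,0][::5,::5]);
```

```text
t 6.10 p [0.4804 0.0449 0.33  ] r [3.1416 0.0001 3.1376] F [ 0.0896 -0.0068 -0.0522] open 0.09392176590386854 g 0.0 j [-0.1425 -0.2356  1.83    0.0001  1.547  -1.7092]
{'fx': 325.19226210127806, 'fy': 325.19226210127806, 'cx': 275.1440386539847, 'cy': 211.36078760725528, 'eye': array([0.3978, 0.0439, 0.5017]), 'orientation': array([-0.2894,  0.0006,  1.5661])}
socket 0.97 [266.9 282.7] [0.5674 0.0332 0.1962]
[[0.2028 0.2021 0.2011 0.2018 0.2015 0.2009 0.2027 0.2015 0.2019 0.2026
  0.2009]
 [0.2043 0.206  0.1963 0.1954 0.2066 0.2068 0.2061 0.2065 0.2059 0.1968
  0.1975]
 [0.2073 0.207  0.191  0.2093 0.2097 0.2094 0.2094 0.2085 0.2089 0.2082
  0.1931]
 [0.2107 0.2099 0.2113 0.21   0.2086 0.2059 0.2016 0.1932 0.2088 0.2099
  0.209 ]
 [0.2127 0.2115 0.2131 0.2128 0.1959 0.195  0.1933 0.1945 0.2105 0.2122
  0.212 ]
 [0.2151 0.214  0.2156 0.2159 0.1974 0.1962 0.197  0.1971 0.2113 0.2157
  0.2148]
 [0.2162 0.2133 0.2169 0.2182 0.1979 0.1997 0.2001 0.1994 0.2142 0.2182
  0.2164]
 [0.2187 0.5017 0.2199 0.22   0.2154 0.2162 0.216  0.2179 0.218  0.2196
  0.1989]
 [0.2196 0.2098 0.2064 0.2214 0.2225 0.2221 0.2223 0.2208 0.2218 0.2031
  0.2028]
 [0.2212 0.2175 0.2159 0.2172 0.2227 0.2235 0.2235 0.2236 0.2208 0.2142
  0.2137]
 [0.2217 0.2234 0.2228 0.2225 0.2226 0.2219 0.2213 0.2223 0.2227 0.2229
  0.223 ]]
[[0.5405 0.5413 0.5414]
 [0.557  0.5674 0.5571]
 [0.5767 0.5764 0.5759]]
```

View pics/w2c.png

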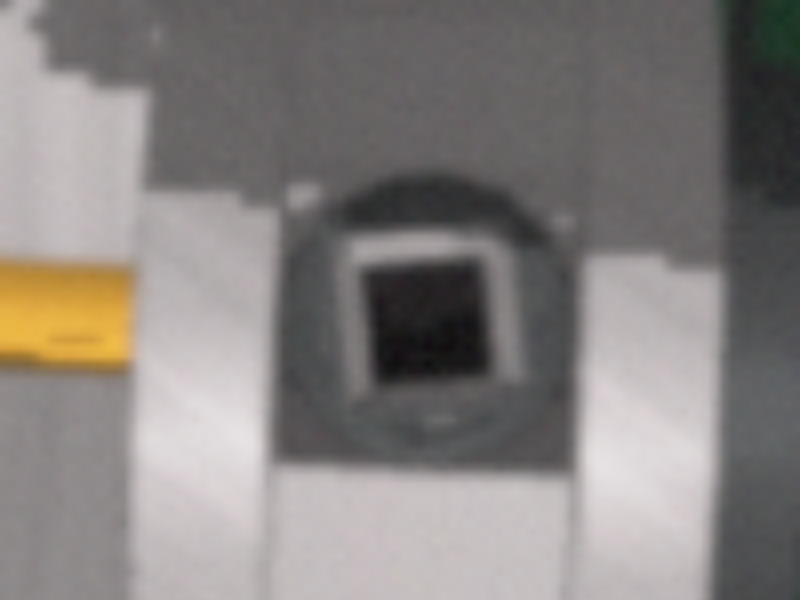

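Run:
```python
from h import *
P=np.load('pics/w2P.npy');im=cv2.imread('pics/w2.png')
u0=np.array([216.9+425/8,242.7+322/8]);print(u0)
vv,uu=np.mgrid[0:420,0:560]
r=np.hypot(uu-u0[0],vv-u0[1]);m=(r>13)&(r<17.5)
Q=P[m]
best=None
rng=np.random.default_rng(0)
for _ in range(500):
    a=Q[rng.choice(len(Q),3,0)];n=np.cross(a[1]-a[0],a[2]-a[0]);n/=np.linalg.norm(n)+1e-12
    k=abs((Q-a[0])@n)<.0012
    if best is None or k.sum()>best.sum():best=k
I=Q[best];c=I.mean(0);n=np.linalg.svd(I-c)[2][2];n*=np.sign(n[2])
print(len(Q),best.sum(),c,n,'tilt',np.degrees(np.arccos(n[2])),'az',np.degrees(np.arctan2(n[1],n[0])))
cal=env.get_calibration('wrist')
for u in(u0,[266.9,282.7]):
    e,v=ray('wrist',u,cal);print(e+v*((c-e)@n)/(v@n))
# inner square corners in the crop -> plane coords (inner edge at 4.5mm below rim)
pc=np.array([[365,268],[485,258],[492,378],[378,385]])/8+[216.9-.0,242.7]
pc=np.array([[int(266.9)-50,int(282.7)-40]])+np.array([[365,268],[485,258],[492,378],[378,385]])/8
S=[]
for u in pc:
    e,v=ray('wrist',u,cal);S.append(e+v*((c-.0045*n-e)@n)/(v@n))
S=np.array(S);b=np.array([0,1.,0]);a=np.cross(b,n);a/=np.linalg.norm(a)
print(S,S.mean(0)+.0045*n);T=np.c_[(S-c)@a,(S-c)@b];print(T)
d=np.diff(np.r_[T,T[:1]],axis=0);print(np.hypot(*d.T),np.degrees(np.arctan2(d[:,1],d[:,0])))
```

```text
[270.025 282.95 ]
437 347 [0.5572 0.0366 0.2152] [-0.5175  0.0273  0.8553] tilt 31.21078649159823 az 176.97980185119948
[0.5577 0.038  0.2155]
[0.5575 0.0348 0.2155]
[[0.5533 0.0293 0.2079]
 [0.5524 0.0446 0.2068]
 [0.5655 0.0454 0.2148]
 [0.5661 0.031  0.2156]] [0.557  0.0377 0.2151]
[[-0.0072 -0.0073]
 [-0.0085  0.008 ]
 [ 0.0069  0.0088]
 [ 0.0078 -0.0056]]
[0.0153 0.0154 0.0144 0.015 ] [  94.8885    3.1349  -86.4349 -173.6103]
```

Request:
{"op": "send_rows", "data": {"claw": [-1,-1,-1,-1,-1,-1,-1,-1,-1,-1], "linear": [[0,0,0],[0,0,0],[0,0,0],[0,0,0],[0,0,0],[-2.36,-3.04,0],[-2.36,-3.04,0],[-2.36,-3.04,0],[-2.36,-3.04,0],[-2.36,-3.04,0]], "twist": [7,7,7,7,7.1,0,0,0,0,0]}}

```text
t: 7.25
ee_pos: [0.4892, -0.149, 0.3301]
ee_rot: [3.141, 0.0, 2.527]
wrist_force: [0.7, -0.2, -0.4]
opening: 0.0938
gripper_force: 0.0
```

Request:
{"op": "send_rows", "data": {"claw": [-1,-1,-1,-1,-1,-1,-1,-1,-1,-1], "linear": [[-2.36,-3.04,0],[-2.36,-3.04,0],[-2.36,-3.04,0],[-2.36,-3.04,0],[-2.36,-3.04,0],[-2.36,-3.04,0],[-2.34,-3.04,0],[0,0,4],[0,0,4],[0,0,4]], "twist": [0,0,0,0,0,0,0,0,0,0]}}

```text
t: 8.25
ee_pos: [0.5016, -0.4169, 0.2086]
ee_rot: [-3.142, 0.001, 2.526]
wrist_force: [0.2, -0.7, -0.1]
opening: 0.0938
gripper_force: 0.0
```

Run:
```python
from h import *
s=st();im,P,c,D=snap('wrist')
for l in env.cut_out('key_handle','wrist')[:2]:
    m=l['region'];Q=P[m];Q=Q[(Q[:,2]>.115)&(Q[:,2]<.13)]
    if len(Q)<20: continue
    r=cv2.minAreaRect(Q[:,:2].astype(np.float32))
    print(l['score'],l['uv'],len(Q),Q.mean(0),r)
rows(np.array([r[0][0],r[0][1],.103])-s['ee_pos'])
```

```text
t 8.25 p [ 0.5016 -0.4169  0.2086] r [-3.1415  0.0005  2.5261] F [ 0.2077 -0.6892 -0.1207] open 0.09375087233542537 g 0.0 j [-0.8669  0.2539  1.5564  0.0001  1.3308 -1.8222]
0.65 [107.2, 88.8] 46 [ 0.3182 -0.4756  0.1154] ((0.31626206636428833, -0.4792194068431854), (0.10827094316482544, 0.01253634411841631), 54.26435089111328)
0.59 [276.5, 209.7] 2559 [ 0.4984 -0.4141  0.123 ] ((0.502054750919342, -0.41652390360832214), (0.016115985810756683, 0.11904706060886383), 54.3314323425293)
tool cm [-0.1479  0.0187 10.5548] norm 10.555873070955782
```

Request:
{"op": "send_rows", "data": {"claw": [-1,-1,-1,-1,-1,1,1,1,1,1], "linear": [[-0.1,0,3],[0,0,3],[0,0,3],[0,0,1.7],[0,0,0],[0,0,0],[0,0,0],[0,0,0],[0,0,0],[0,0,0]], "twist": [0,0,0,0,0,0,0,0,0,0], "force": 20}}

```text
t: 9.35
ee_pos: [0.5028, -0.4171, 0.1036]
ee_rot: [-3.141, 0.001, 2.528]
wrist_force: [-0.4, 0.4, -0.0]
opening: 0.0578
gripper_force: 0.0
```

Request:
{"op": "send_rows", "data": {"claw": [1,1,1,1,1], "linear": [[0,0,0],[0,0,-1],[0,0,-1],[0,0,-1.3],[0,0,0]], "twist": [0,0,0,0,0]}}

```text
t: 9.85
ee_pos: [0.5038, -0.4183, 0.1394]
ee_rot: [-3.14, 0.005, 2.528]
wrist_force: [-0.3, -0.2, 0.4]
opening: 0.0173
gripper_force: 0.0
```

Request:
{"op": "send_rows", "data": {"claw": [-1,-1,-1,-0.5,-0.5], "linear": [[0,0,0],[0,0,0],[0,0,0],[0,0,0],[0,0,0]], "twist": [0,0,0,0,0]}}

```text
t: 10.35
ee_pos: [0.5024, -0.4168, 0.1356]
ee_rot: [3.141, -0.001, 2.528]
wrist_force: [0.9, 0.6, -0.2]
opening: 0.0541
gripper_force: 0.0
```

Run:
```python
from h import *
s=st();im,P,c,D=snap('wrist','w3')
for l in env.cut_out('key_handle','wrist')[:2]:
    m=l['region'];Q=P[m];Q=Q[(Q[:,2]>.105)]
    if len(Q)<20: continue
    r=cv2.minAreaRect(Q[:,:2].astype(np.float32))
    print(l['score'],l['uv'],len(Q),Q.mean(0),Q[:,2].min(),Q[:,2].max(),r)
```

```text
t 10.35 p [ 0.5024 -0.4168  0.1356] r [ 3.1415 -0.0006  2.5281] F [ 0.854   0.6469 -0.2476] open 0.054135423769774475 g 0.0 j [-0.8658  0.3268  1.6062 -0.      1.2092 -1.8231]
0.84 [66.0, 84.6] 2738 [ 0.3228 -0.4713  0.1138] 0.10500355322779939 0.30733924173094146 ((0.35178133845329285, -0.4412508010864258), (0.2186073362827301, 0.020719356834888458), 45.92008590698242)
0.66 [275.2, 234.7] 4460 [ 0.4953 -0.4122  0.1236] 0.1094278318567932 0.30733924173094146 ((0.49283742904663086, -0.4102364480495453), (0.016386793926358223, 0.14055466651916504), 54.74137878417969)
```

Request:
{"op": "send_rows", "data": {"claw": [-0.5,-0.5,-0.5,1,1,1,1,1,1,1], "linear": [[0,0,1.5],[0,0,1.5],[0,0,0.3],[0,0,0],[0,0,0],[0,0,0],[0,0,0],[0,0,0],[0,0,0],[0,0,0]], "twist": [0,0,0,0,0,0,0,0,0,0], "force": 20}}

```text
t: 11.45
ee_pos: [0.5026, -0.417, 0.1031]
ee_rot: [-3.142, 0.0, 2.528]
wrist_force: [0.1, 0.1, 0.8]
opening: 0.018
gripper_force: 0.0
```

Request:
{"op": "send_rows", "data": {"claw": [1,1], "linear": [[0,0,0],[0,0,0]], "twist": [0,0]}}

```text
t: 11.65
ee_pos: [0.5026, -0.4169, 0.1031]
ee_rot: [3.142, 0.0, 2.528]
wrist_force: [0.0, 0.6, 0.9]
opening: 0.0157
gripper_force: 20.0
```

Request:
{"op": "send_rows", "data": {"claw": [1,1,1,1,1,1,1,1,1,1], "linear": [[0,0,-1.1],[0,0,-1.1],[0,0,-1.1],[0,0,0],[0.9,0,0],[0.8,0,0],[0.82,0,0.02],[0.8,0,0.12],[0.8,0,0.18],[0,0,0]], "twist": [0,0,0,0,0,0,0,0,0,0]}}

```text
t: 12.65
ee_pos: [0.4679, -0.3924, 0.1323]
ee_rot: [3.141, -0.001, 2.528]
wrist_force: [0.2, -0.9, -2.9]
opening: 0.0159
gripper_force: 20.0
```

Request:
{"op": "send_rows", "data": {"claw": [1,1,1,1,1], "linear": [[0.6,0,0.2],[0.6,0,0.25],[0.62,0,0.27],[0,0,0],[0,0,0]], "twist": [0,0,0,0,0]}}

```text
t: 13.15
ee_pos: [0.4534, -0.3823, 0.1251]
ee_rot: [3.141, -0.002, 2.528]
wrist_force: [0.1, 0.2, -1.8]
opening: 0.0158
gripper_force: 20.0
```

Request:
{"op": "send_rows", "data": {"claw": [1,1,1,1,1,1,1,1], "linear": [[0,0,0],[0,0,0],[0,0,-1.5],[0,0,-3],[0,0,-3],[0,0,-3],[0,0,0],[0,0,0]], "twist": [0,0,0,0,0,0,0,0], "force": 60}}

```text
t: 13.95
ee_pos: [0.4538, -0.3827, 0.2306]
ee_rot: [-3.141, 0.0, 2.528]
wrist_force: [0.9, -0.5, -5.2]
opening: 0.0155
gripper_force: 60.0
```

Run:
```python
from h import *
s=st()
for n in("scene","wrist"):
    im,P,c,D=snap(n,n+'4')
    for l in env.landmark_of("key_handle",n)[:3]+env.landmark_of("key_tip",n)[:3]: print(n,l['score'],np.round(l['uv'],1),atd(n,l['uv'],D[int(l['uv'][1]),int(l['uv'][0])],c))
    np.save(f'pics/{n}4P.npy',P)
a=cv2.imread('pics/scene4.png')[230:350,150:310];b=cv2.imread('pics/wrist4.png')[150:350,175:375]
cv2.imwrite('pics/c4.png',np.hstack([cv2.resize(a,(400,300)),cv2.resize(b,(300,300))]))
```

```text
t 13.95 p [ 0.4538 -0.3827  0.2306] r [-3.1414  0.0001  2.5281] F [ 0.8943 -0.5419 -5.2319] open 0.01546462313116001 g 59.99827802181244 j [-0.8912  0.1005  1.6899 -0.0002  1.351  -1.8485]
scene 0.7 [161.3 313.8] [ 0.3226 -0.4822  0.1158]
scene 0.67 [258.2 194.4] [ 0.9032 -0.8172  1.2915]
scene 0.62 [208.5 287.6] [ 0.456  -0.3966  0.2399]
scene 0.73 [164.3 325.8] [ 0.3191 -0.4905  0.0434]
scene 0.53 [257.6 210.4] [0.3495 0.0652 0.0045]
scene 0.48 [222.5 316.7] [ 0.471  -0.3907  0.0558]
wrist 0.91 [109.8 149.8] [ 0.313  -0.4783  0.1131]
wrist 0.57 [277.2 276.4] [ 0.4526 -0.3807  0.2478]
wrist 0.85 [147.5 142.5] [ 0.3192 -0.4695  0.0393]
```

View pics/c4.png

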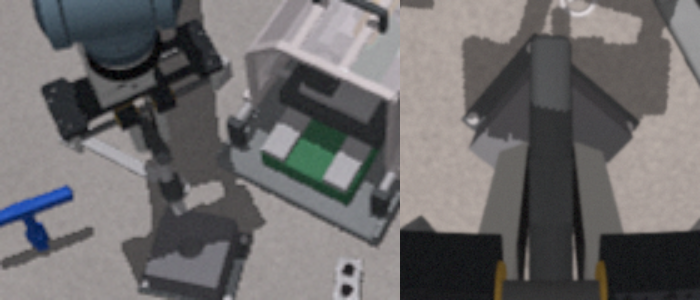

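```bash
cat >> h.py <<'E'
def keytilt(P,s):
    """handle's top line in tool x-z: slope over points within the pads' plane"""
    T=R.from_euler('xyz',s['ee_rot']).inv().apply((P-s['ee_pos']).reshape(-1,3))
    m=(abs(T[:,1])<.006)&(T[:,0]>.012)&(T[:,0]<.075)&(T[:,2]<.05)&(T[:,2]>-.07)
    Q=T[m];k,b=np.polyfit(Q[:,0],Q[:,2],1)
    for _ in range(5):
        r=abs(k*Q[:,0]+b-Q[:,2])<.003;k,b=np.polyfit(Q[r,0],Q[r,2],1)
    th=np.arctan(k)
    # centre line is 9 mm under the top; grasp point at (0,-.011)
    print('tilt deg',np.degrees(th),'n',r.sum(),'res',np.std(k*Q[r,0]+b-Q[r,2]),'x max',Q[r,0].max(),'centre line z(tool) at x=0',b+.009/np.cos(th));return th
E
python3 - <<'E'
from h import *
s=st();P=np.load('pics/wrist4P.npy');keytilt(P,s)
P=np.load('pics/scene4P.npy');T=R.from_euler('xyz',s['ee_rot']).inv().apply((P-s['ee_pos']).reshape(-1,3))
m=(abs(T[:,1])<.025)&(T[:,2]>.012)&(T[:,2]<.12)&(abs(T[:,0])<.09);Q=T[m]
for z in np.arange(.012,.12,.008):
    q=Q[abs(Q[:,2]-z)<.004]
    if len(q)>2:print(z,len(q),q[:,0].min(),q[:,0].mean(),q[:,0].max(),q[:,1].mean())
E
```

```text
t 14.25 p [ 0.4535 -0.3822  0.2288] r [ 3.1408 -0.0028  2.528 ] F [ 0.7109  0.3456 -3.5184] open 0.015475371119867402 g 59.99842286109924 j [-0.8913  0.1024  1.6912  0.      1.351  -1.8485]
tilt deg 31.812614514142084 n 1705 res 0.0007764615651298353 x max 0.05064094802373012 centre line z(tool) at x=0 -0.007779525070470826
0.012 3 -0.031225374011711354 -0.027626073022820052 -0.02447018055517458 -0.004908504644502566
0.02 16 -0.03697146264356801 -0.030745960835287987 -0.020351757548592943 -0.002963341914717087
0.028 21 -0.046929430055157 -0.03805799266983144 -0.030558168152856766 -0.0034179696710323225
0.036000000000000004 41 -0.05680297996708374 -0.04303329866517544 -0.029227799095121014 -0.0030758425976044525
0.044 20 -0.05820779669751987 -0.05003584006325877 -0.038800430219593764 -0.001896224926425862
0.052000000000000005 18 -0.0584842750903114 -0.05208574348567919 -0.04230261186031082 -0.0049762180203886605
0.06 15 -0.06272656836089707 -0.057758327900002585 -0.05298393869882671 -0.0030433355651176075
0.068 12 -0.06544312231627095 -0.061933459618168256 -0.056749674291759256 -0.00162111557451111
0.076 4 -0.06411199398559701 -0.060182227714186104 -0.05269606535938419 -0.004783428685609586
```

Run:
```python
from h import *
s=env.get_state()
for n in('wrist','scene'):
    P=np.load(f'pics/{n}4P.npy');T=R.from_euler('xyz',s['ee_rot']).inv().apply((P-s['ee_pos']).reshape(-1,3))
    f=np.radians(31.8);hx=np.array([np.cos(f),0,np.sin(f)]);hz=np.array([np.sin(f),0,-np.cos(f)])
    Q=T-[0,0,-.0109];A=np.c_[Q@hx,Q[:,1],Q@hz]   # along handle, across, up shank (mm)
    m=(abs(A[:,1])<.008)&(abs(A[:,2]-.009)<.006)&(abs(A[:,0])<.08);print(n,'handle top: along',A[m,0].min(),A[m,0].max(),'up med',np.median(A[m,2]),m.sum(), np.median(A[m,1]))
    m=(abs(A[:,1])<.009)&(A[:,2]<-.03)&(A[:,2]>-.13)&(abs(A[:,0])<.03);B=A[m];print(' shank',m.sum(),'lowest',np.sort(B[:,2])[:6] if m.sum() else '')
    for z in(-.1,-.095,-.085,-.07,-.05):
        q=B[abs(B[:,2]-z)<.005]
        if len(q)>3:print('  ',z,len(q),q[:,0].min(),q[:,0].max(),q[:,1].mean())
```

```text
wrist handle top: along -0.061827274419055875 0.05657907047307151 up med 0.006233746004800367 5181 -0.00046659481680807005
 shank 0 lowest 
scene handle top: along -0.06751602316366581 0.042752581971913006 up med 0.008431484005973487 88 -0.0007642846491070472
 shank 122 lowest [-0.1055 -0.1046 -0.1041 -0.103  -0.1022 -0.1006]
   -0.1 12 -0.01449539590121817 -0.006669927849213518 -0.001755444614995531
   -0.095 13 -0.015456983301578034 -0.008527682448464823 -0.00211296477739318
   -0.085 17 -0.018742243343069887 -0.0073337558059201405 -0.0014133999259251374
   -0.07 18 -0.02189763124891381 -0.009493323551136228 -0.0005254800080679701
   -0.05 16 -0.013452721292291251 -0.005018486508522484 -0.0027698913461549407
```

Request:
{"op": "send_rows", "data": {"claw": [1,1,1,1,1,1,1,1,1,1], "linear": [[0,0,-3.5],[0,0,-3.5],[0,0,-3.5],[0,0,-3.5],[1.94,3.3,0],[1.94,3.3,0],[1.94,3.3,0],[1.94,3.3,0],[1.94,3.3,0],[1.94,3.3,0]], "twist": [0,0,0,0,0,0,0,0,0,0]}}

```text
t: 15.25
ee_pos: [0.4725, -0.1522, 0.3699]
ee_rot: [3.141, -0.001, 2.528]
wrist_force: [0.1, 0.3, -4.2]
opening: 0.0158
gripper_force: 60.0
```

Request:
{"op": "send_rows", "data": {"claw": [1,1,1,1,1,1,1,1,1,1], "linear": [[1.94,3.3,0],[1.94,3.3,0],[1.94,3.3,0],[1.94,3.3,0],[1.94,3.3,0],[0,0,0],[0,0,0],[0,0,0],[0,0,0],[0,0,0]], "twist": [0,0,0,0,0,-7,-7,-7,-7,-7.1]}}

```text
t: 16.25
ee_pos: [0.4883, 0.037, 0.3699]
ee_rot: [3.141, -0.001, -3.137]
wrist_force: [-0.0, -0.3, -4.3]
opening: 0.0154
gripper_force: 60.0
```

Run:
```python
from h import *
import time
s=env.get_state();im,P,c,D=snap('wrist','w5');s=st();keytilt(P,s)
imt,Pt,ct,Dt=snap('top','t5')
for l in env.landmark_of("key_tip",'top')[:2]+env.landmark_of("socket",'top')[:2]: print(l['score'],l['uv'])
rows(np.array([.488,.0375,.3108])-s['ee_pos'],s)
```

```text
t 16.30 p [0.4883 0.037  0.3699] r [ 3.1414 -0.0012 -3.1341] F [-0.1823  0.425  -3.4621] open 0.015343052367740239 g 59.99773621559143 j [-0.1564 -0.2265  1.7525 -0.      1.6168 -1.7347]
tilt deg 31.830647547813953 n 1720 res 0.0008675918702800878 x max 0.05062999938953685 centre line z(tool) at x=0 -0.008525661173671066
0.69 [424.1, 286.0]
0.27 [140.2, 156.0]
tool cm [0.0237 0.0512 5.9064] norm 5.9066627446490205
```

Request:
{"op": "send_rows", "data": {"claw": [1,1,1,1,1,1,1,1,1], "linear": [[0,0.05,2],[0,0,2],[0,0,1.9],[-0.26,0,0.42],[-0.26,0,0.42],[-0.26,0,0.42],[-0.26,0,0.42],[-0.16,0,0.26],[0,0,0]], "twist": [0,0,0,0,0,0,0,0,0]}}

```text
t: 17.35
ee_pos: [0.5006, 0.0374, 0.292]
ee_rot: [3.142, -0.0, 3.141]
wrist_force: [-1.1, 0.2, -4.5]
opening: 0.0158
gripper_force: 60.0
```

Request:
{"op": "send_rows", "data": {"claw": [1,1,1,1], "linear": [[-0.16,0,0.26],[-0.16,0,0.26],[0,0,0],[0,0,0]], "twist": [0,0,0,0]}}

```text
t: 17.75
ee_pos: [0.5031, 0.0376, 0.2865]
ee_rot: [3.141, -0.002, 3.141]
wrist_force: [-2.6, 0.6, -3.9]
opening: 0.0157
gripper_force: 60.0
```

Request:
{"op": "send_rows", "data": {"claw": [1,1,1,1], "linear": [[-0.16,0,0.26],[-0.16,0,0.26],[0,0,0],[0,0,0]], "twist": [0,0,0,0]}}

```text
t: 18.15
ee_pos: [0.5067, 0.0375, 0.2809]
ee_rot: [3.141, -0.001, 3.141]
wrist_force: [-2.4, 1.3, -7.0]
opening: 0.0156
gripper_force: 60.0
```

Request:
{"op": "send_rows", "data": {"claw": [1,1,1,1], "linear": [[-0.16,0,0.26],[-0.13,0,0.21],[0,0,0],[0,0,0]], "twist": [0,0,0,0]}}

```text
t: 18.55
ee_pos: [0.5094, 0.0375, 0.2767]
ee_rot: [3.141, -0.001, 3.141]
wrist_force: [-4.6, 1.1, -4.1]
opening: 0.0154
gripper_force: 60.0
```

Request:
{"op": "send_rows", "data": {"claw": [1,1,1,1], "linear": [[-0.1,0,0.17],[-0.05,0,0.08],[0,0,0],[0,0,0]], "twist": [0,0,0,0]}}

```text
t: 18.95
ee_pos: [0.51, 0.0376, 0.2765]
ee_rot: [3.142, -0.004, 3.141]
wrist_force: [-14.1, 2.3, 6.8]
opening: 0.0155
gripper_force: 60.0
```

Run:
```python
from h import *
s=st();im,P,c,D=snap('scene','s6');imw,Pw,cw,Dw=snap('wrist','w6');keytilt(Pw,s)
a=im[160:240,250:357]
cv2.imwrite('pics/c6.png',np.hstack([cv2.resize(a,(400,300),interpolation=cv2.INTER_CUBIC),cv2.resize(imw[200:360,175:375],(375,300))]))
```

```text
t 18.95 p [0.51   0.0376 0.2765] r [ 3.1416 -0.0035  3.141 ] F [-14.0653   2.3457   6.8499] open 0.015499498886431377 g 60.00850975513458 j [-0.1481 -0.1318  1.8357 -0.0005  1.4412 -1.7183]
tilt deg 31.33906699423588 n 1726 res 0.0008608459157061383 x max 0.05093961646096618 centre line z(tool) at x=0 -0.00870044555450828
```

View pics/c6.png

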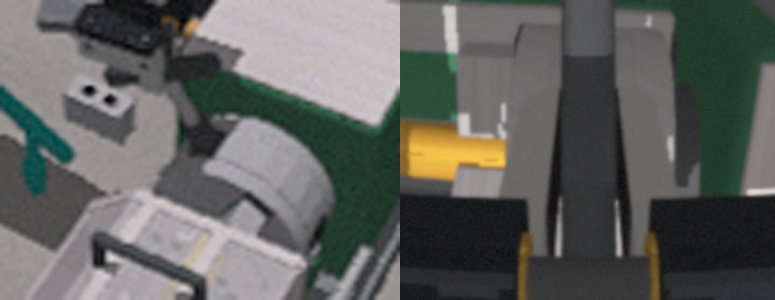

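Request:
{"op": "send_rows", "data": {"claw": [1,0.42,0.42,0.42,0.42,0.42,0.42,0.42,0.42,0.42], "linear": [[0.1,0,-0.17],[0,0,0],[0,0,0],[0,0,0],[0,0,0],[-1,0,-0.55],[-1,0,-0.55],[-1,0,-0.55],[-1,0,-0.4],[0,0,0]], "twist": [0,0,0,0,0,0,0,0,0,0]}}

```text
t: 20.05
ee_pos: [0.5519, 0.0372, 0.2976]
ee_rot: [-3.141, 0.002, 3.141]
wrist_force: [1.2, 0.5, 0.2]
opening: 0.027
gripper_force: 0.4
```

```bash
cat > turn.py <<'E'
from h import *
import sys
s=st();H=np.array([.5137,.0376,.2868]);t=np.radians(31.2);a=np.array([np.cos(t),0,np.sin(t)]);b=np.array([0,-1.,0]);r=.042
im,P,c,D=snap('wrist','w7')
def pose(th):
    h=np.cos(th)*a+np.sin(th)*b;p=H+r*h-[0,0,.011];return p,np.arctan2(-h[1],-h[0])
p,y=s['ee_pos'],s['ee_rot'][2]
for d in np.arange(float(sys.argv[1]),float(sys.argv[2])+.1,8):
    q,yy=pose(np.radians(d));tw=np.degrees((y-yy+np.pi)%(2*np.pi)-np.pi)
    v=R.from_euler('xyz',[np.pi,0,y]).inv().apply(q-p)*100
    print(int(d),np.round(v,2).tolist(),round(tw,1),'p',q,'yaw',round(yy,3));p,y=q,yy
E
python3 turn.py 0 104
```

```text
t 20.05 p [0.5519 0.0372 0.2976] r [-3.1414  0.0019  3.1406] F [1.1624 0.4938 0.2385] open 0.026990543871484786 g 0.3699120652890997 j [-0.1378 -0.0432  1.7151  0.0001  1.4677 -1.7076]
0 [0.23, 0.04, 0.0] -0.1 p [0.5496 0.0376 0.2976] yaw -3.142
8 [0.03, -0.58, 0.02] 9.3 p [0.5493 0.0318 0.2973] yaw 2.979
16 [0.01, -0.58, 0.06] 9.2 p [0.5482 0.026  0.2967] yaw 2.818
24 [-0.01, -0.58, 0.1] 9.0 p [0.5465 0.0205 0.2957] yaw 2.662
32 [-0.03, -0.57, 0.14] 8.7 p [0.5442 0.0153 0.2943] yaw 2.511
40 [-0.04, -0.56, 0.18] 8.3 p [0.5412 0.0106 0.2925] yaw 2.366
48 [-0.05, -0.54, 0.21] 7.9 p [0.5377 0.0064 0.2904] yaw 2.227
56 [-0.04, -0.53, 0.24] 7.6 p [0.5338 0.0028 0.288 ] yaw 2.094
64 [-0.04, -0.52, 0.26] 7.3 p [ 0.5294 -0.0001  0.2853] yaw 1.966
72 [-0.02, -0.51, 0.28] 7.1 p [ 0.5248 -0.0023  0.2825] yaw 1.842
80 [-0.01, -0.51, 0.29] 7.0 p [ 0.5199 -0.0038  0.2796] yaw 1.72
88 [0.01, -0.5, 0.3] 6.9 p [ 0.515  -0.0044  0.2766] yaw 1.601
96 [0.04, -0.5, 0.3] 6.8 p [ 0.5099 -0.0042  0.2735] yaw 1.481
104 [0.06, -0.5, 0.3] 6.9 p [ 0.505  -0.0032  0.2705] yaw 1.361
```

Request:
{"op": "send_rows", "data": {"claw": [0.42,0.42,0.42,0.42,0.42,0.42,0.42,0.42,0.42], "linear": [[0.23,0.04,0],[0.03,-0.58,0.02],[0.01,-0.58,0.06],[-0.01,-0.58,0.1],[-0.02,-0.57,0.14],[0,0,0],[-0.04,-0.56,0.18],[-0.05,-0.54,0.21],[-0.04,-0.53,0.24]], "twist": [0,8.5,8.5,8.5,8.5,2.2,8.3,7.9,7.6]}}

```text
t: 21.0
ee_pos: [0.5333, 0.0039, 0.2886]
ee_rot: [3.136, 0.001, 2.088]
wrist_force: [3.3, 2.9, 4.0]
opening: 0.0273
gripper_force: 2.5
```

Request:
{"op": "send_rows", "data": {"claw": [0.42,0.42], "linear": [[-0.04,-0.52,0.26],[0,0,0]], "twist": [7.3,0]}}

```text
t: 21.2
ee_pos: [0.5287, 0.0004, 0.2856]
ee_rot: [3.138, 0.001, 1.966]
wrist_force: [4.1, 2.5, 2.4]
opening: 0.0271
gripper_force: 2.3
```

Request:
{"op": "send_rows", "data": {"claw": [0.42,0.42,0.42], "linear": [[-0.02,-0.51,0.28],[-0.01,-0.51,0.29],[0,0,0]], "twist": [7.1,7,0]}}

```text
t: 21.5
ee_pos: [0.5193, -0.0036, 0.2799]
ee_rot: [3.138, 0.001, 1.722]
wrist_force: [4.3, 0.7, 4.0]
opening: 0.0271
gripper_force: 2.4
```

Run:
```python
from h import *
s=st();imw,Pw,cw,Dw=snap('wrist','w8');imt,Pt,ct,Dt=snap('top','t8')
H=np.array([.5137,.0376,.2868]);t=np.radians(31.2);n=np.array([-np.sin(t),0,np.cos(t)]);a=np.array([np.cos(t),0,np.sin(t)]);b=np.array([0,-1.,0])
for nm,P in(('w',Pw),('t',Pt)):
    Q=P.reshape(-1,3)-H;A=np.c_[Q@a,Q@b,Q@n];m=(abs(A[:,2]-.009)<.005)&(np.hypot(A[:,0],A[:,1])<.068);B=A[m]
    if len(B)>20:
        w=np.linalg.eigh(np.cov(B[:,:2].T))[1][:,1];print(nm,len(B),B.mean(0),np.degrees(np.arctan2(w[1],w[0])),cv2.minAreaRect(B[:,:2].astype(np.float32)))
cv2.imwrite('pics/c8.png',np.hstack([cv2.resize(imw[150:360,135:415],(400,300)),cv2.resize(imt[145:235,200:320],(400,300))]))
```

```text
t 21.50 p [ 0.5193 -0.0036  0.2799] r [3.1383 0.0008 1.7223] F [4.2558 0.6724 4.0133] open 0.027072759431875176 g 2.4347254599751977 j [-0.2258 -0.1185  1.8176  0.0005  1.4391 -0.3773]
w 3778 [-0.0074  0.0117  0.0092] -145.14392554540788 ((-0.01265096664428711, 0.021541088819503784), (0.10625561326742172, 0.04424352943897247), 30.84506607055664)
t 61 [-0.0256 -0.0038  0.0099] -143.25212271947225 ((-0.026038121432065964, -0.0019110720604658127), (0.033599019050598145, 0.01716633327305317), 40.98452377319336)
```

View pics/c8.png

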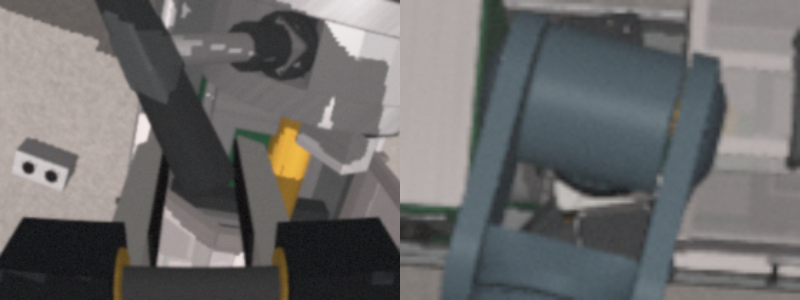

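```bash
cat > hang.py <<'E'
from h import *
def hang():
    s=st();imw,Pw,cw,Dw=snap('wrist','w9')
    H=np.array([.5137,.0376,.2868]);t=np.radians(31.2);n=np.array([-np.sin(t),0,np.cos(t)]);a=np.array([np.cos(t),0,np.sin(t)]);b=np.array([0,-1.,0])
    for l in env.cut_out('key_handle','wrist')[:3]:
        Q=Pw[l['region']]-H;A=np.c_[Q@a,Q@b,Q@n];A=A[np.linalg.norm(A,axis=1)<.08]
        print(l['score'],np.round(l['uv']),len(A))
        if len(A)<50: continue
        B=A[abs(A[:,2]-np.median(A[A[:,2]>0,2]))<.004]
        print('  z',np.percentile(A[:,2],[5,50,95]),B.mean(0),cv2.minAreaRect(B[:,:2].astype(np.float32)))
        g,_=np.histogram(np.degrees(np.arctan2(B[:,1],B[:,0]))%180,bins=18,range=(0,180));print('  ',g)
hang()
E
python3 hang.py
```

```text
t 21.60 p [ 0.5193 -0.0036  0.2798] r [3.1393 0.0007 1.7238] F [4.5974 0.1424 3.8243] open 0.02724661102485469 g 2.3607810807504848 j [-0.2256 -0.1177  1.8171  0.0002  1.4398 -0.3787]
0.96 [254. 190.] 9434
  z [-0.0606  0.0042  0.0181] [-0.0095  0.0096  0.01  ] ((-0.011011041700839996, 0.012898625805974007), (0.0825347974896431, 0.017725974321365356), 39.57667922973633)
   [270 268  61   0   0 318 229 115  86  66  82 104 125 134 142 164 187 238]
0.55 [148. 105.] 0
0.44 [295. 324.] 0
```

```bash
cat > keyfit.py <<'E'
from h import *
def planes(Q,k=3,tol=.0012):
    rng=np.random.default_rng(1);out=[]
    for _ in range(k):
        if len(Q)<80: break
        best=None
        for _ in range(600):
            p=Q[rng.choice(len(Q),3,0)];n=np.cross(p[1]-p[0],p[2]-p[0]);L=np.linalg.norm(n)
            if L<1e-6: continue
            m=abs((Q-p[0])@(n/L))<tol
            if best is None or m.sum()>best.sum(): best=m
        I=Q[best];c=I.mean(0);u,sv,vt=np.linalg.svd(I-c,full_matrices=False);n=vt[2]*np.sign(vt[2][2])
        T=(I-c)@vt.T;out.append((c,n,vt[0]));print(best.sum(),'c',c,'n',n,'long',vt[0],'ext',np.ptp(T[:,0]),np.ptp(T[:,1]),'ends',c+vt[0]*T[:,0].min(),c+vt[0]*T[:,0].max())
        Q=Q[~best]
    return out
if __name__=='__main__':
    s=st();im,P,c,D=snap('wrist')
    l=env.cut_out('key_handle','wrist')[0];Q=P[l['region']];Q=Q[np.linalg.norm(Q-[.5137,.0376,.2868],axis=1)<.12];print(len(Q))
    planes(Q,4)
E
python3 keyfit.py
```

```text
t 21.70 p [ 0.5193 -0.0036  0.2796] r [3.1399 0.0006 1.7225] F [5.4359 1.3715 4.0627] open 0.02711124071931789 g 2.378672855671198 j [-0.2256 -0.1173  1.817   0.0001  1.4402 -0.3774]
9429
4557 c [0.5032 0.0379 0.2779] n [0.471  0.7633 0.4422] long [ 0.49   -0.6432  0.5884] ext 0.11674436486460424 0.10456201654789038 ends [0.4716 0.0794 0.24  ] [0.5288 0.0043 0.3087]
2925 c [0.4909 0.0321 0.2851] n [-0.6988  0.0287  0.7147] long [ 0.5338 -0.6441  0.5478] ext 0.11740038807028205 0.016590571496909817 ends [0.4555 0.0748 0.2488] [ 0.5182 -0.0008  0.3132]
621 c [0.5276 0.0357 0.2496] n [ 0.6187 -0.4266  0.6597] long [-0.744  -0.0485  0.6664] ext 0.1059515458238868 0.0218376741347608 ends [0.5671 0.0383 0.2143] [0.4883 0.0332 0.2849]
400 c [0.5336 0.0364 0.256 ] n [0.4601 0.7175 0.523 ] long [ 0.4041  0.3553 -0.8429] ext 0.11041934405108766 0.064005873632951 ends [0.5065 0.0126 0.3125] [0.5511 0.0518 0.2195]
```

Request:
{"op": "send_rows", "data": {"claw": [0.42,0.42,0.42,-0.5,-0.5,-0.5,-0.5,-0.5,-0.5,-0.5], "linear": [[-0.06,0.4,0],[-0.06,0.4,0],[0,0.2,0],[0,0,0],[0,0,0],[0,0,0],[0,0,0],[0,0,-3],[0,0,-3],[0,0,-2]], "twist": [0,0,0,0,0,0,0,0,0,0]}}

```text
t: 22.8
ee_pos: [0.529, -0.0034, 0.3613]
ee_rot: [3.139, 0.001, 1.72]
wrist_force: [0.6, -0.0, 0.9]
opening: 0.0702
gripper_force: 0.0
```

```bash
python3 keyfit.py
```

```text
t 22.80 p [ 0.529  -0.0034  0.3613] r [3.1393 0.0009 1.72  ] F [ 0.6284 -0.0231  0.8955] open 0.07023724765101559 g 0.0 j [-0.2209 -0.128   1.6817 -0.      1.5854 -0.3701]
4587
1814 c [0.5061 0.0445 0.2778] n [0.4633 0.8048 0.3711] long [ 0.519  -0.5858  0.6225] ext 0.11868921146969172 0.10883323503606462 ends [0.4727 0.0822 0.2377] [0.5343 0.0126 0.3116]
1506 c [0.493  0.0387 0.2871] n [-0.6836  0.0637  0.7271] long [ 0.5615 -0.5904  0.5797] ext 0.11816569305423816 0.016718897689210248 ends [0.456  0.0776 0.2489] [0.5224 0.0078 0.3174]
389 c [0.5303 0.0385 0.2486] n [ 0.6601 -0.3749  0.6509] long [ 0.6882 -0.0456 -0.7241] ext 0.10658459089389974 0.021918608690230736 ends [0.4925 0.041  0.2884] [0.5658 0.0361 0.2112]
338 c [0.5256 0.0384 0.2721] n [0.4375 0.8051 0.4005] long [ 0.4018  0.2235 -0.888 ] ext 0.10804449525958384 0.08896910607674392 ends [0.5077 0.0285 0.3118] [0.5511 0.0526 0.2158]
```

Request:
{"op": "send_rows", "data": {"claw": [-0.5,-0.5,-0.5,-0.5,-0.5,-0.5,-0.5,-0.5,-0.5,-0.5], "linear": [[2.27,-1.17,0],[2.27,-1.17,0],[0,0,0],[0,0,0],[0,0,0],[0,0,0],[0,0,0],[0,0,2.7],[0,0,2.7],[0,0,0]], "twist": [0,0,-8.5,-8.5,-8.5,-8.5,-1,0,0,0]}}

```text
t: 23.9
ee_pos: [0.4965, 0.0384, 0.3]
ee_rot: [-3.136, -0.007, 2.328]
wrist_force: [-0.3, 0.1, -0.6]
opening: 0.0709
gripper_force: 0.0
```

```bash
python3 keyfit.py
```

```text
t 23.90 p [0.4965 0.0384 0.3   ] r [-3.1362 -0.007   2.3285] F [-0.2816  0.0767 -0.555 ] open 0.07085326042536955 g 0.0 j [-0.1509 -0.1761  1.8329  0.      1.4937 -0.9086]
0
```

Request:
{"op": "send_rows", "data": {"claw": [-0.5,-0.5,-0.5,1,1,1,1,1,1,1], "linear": [[0,0,1.3],[0,0,1.3],[0,0,0],[0,0,0],[0,0,0],[0,0,0],[0,0,0],[0,0,0],[0,0,0],[0,0,0]], "twist": [0,0,0,0,0,0,0,0,0,0], "force": 8}}

```text
t: 25.0
ee_pos: [0.499, 0.0382, 0.2791]
ee_rot: [3.141, 0.0, 2.331]
wrist_force: [1.1, -0.0, -0.5]
opening: 0.0215
gripper_force: 7.9
```

Request:
{"op": "send_rows", "data": {"claw": [1,1,1], "linear": [[0,0,0],[0,0,0],[0,0,0]], "twist": [0,0,0]}}

```text
t: 25.3
ee_pos: [0.499, 0.0382, 0.279]
ee_rot: [3.141, 0.0, 2.331]
wrist_force: [0.6, 0.7, -0.5]
opening: 0.0214
gripper_force: 7.9
```

Run:
```python
from keyfit import *
s=st();im,P,c,D=snap('wrist','w10')
Q=P.reshape(-1,3);T=R.from_euler('xyz',s['ee_rot']).inv().apply(Q-s['ee_pos'])
m=(abs(T[:,1])<.0075)&(T[:,0]>.01)&(T[:,0]<.075)&(abs(T[:,2])<.06);planes(Q[m],2)
```

```text
t 25.30 p [0.499  0.0382 0.279 ] r [3.1412 0.0001 2.3309] F [ 0.6428  0.655  -0.4834] open 0.021384051636908888 g 7.875066250562668 j [-0.1507 -0.1643  1.86    0.0002  1.4455 -0.9109]
1593 c [0.4752 0.0601 0.2679] n [-0.6602  0.1242  0.7407] long [ 0.5604 -0.5751  0.596 ] ext 0.06250528234539392 0.012766004257178307 ends [0.4567 0.0791 0.2483] [0.4917 0.0431 0.2856]
659 c [0.4804 0.065  0.2655] n [0.3789 0.8137 0.4408] long [ 0.5529 -0.581   0.5972] ext 0.06236902881730637 0.013069507824094053 ends [0.463  0.0832 0.2468] [0.4975 0.047  0.284 ]
```

View pics/w10.png

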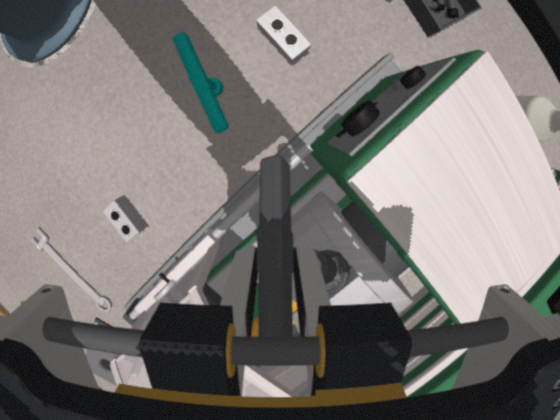

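Request:
{"op": "send_rows", "data": {"claw": [1,1,1,1,1,1,1], "linear": [[-0.4,0.21,-0.23],[-0.4,0.21,-0.23],[-0.4,0.21,-0.23],[-0.4,0.21,-0.23],[-0.1,0.1,0.25],[-0.1,0.1,0.25],[0,0,0]], "twist": [0,0,0,0,0,0,0], "force": 12}}

```text
t: 26.05
ee_pos: [0.5196, 0.0318, 0.2871]
ee_rot: [3.141, 0.003, 2.331]
wrist_force: [-8.3, 1.0, 12.8]
opening: 0.02
gripper_force: 12.0
```

```bash
cat > near.py <<'E'
from keyfit import *
s=st();im,P,c,D=snap('wrist','wn')
Q=P.reshape(-1,3);T=R.from_euler('xyz',s['ee_rot']).inv().apply(Q-s['ee_pos'])
m=(abs(T[:,1])<.012)&(T[:,0]>.01)&(T[:,0]<.075)&(abs(T[:,2])<.06)
S=np.array([.557,.0375,.2153]);t=np.radians(31.2);n0=np.array([-np.sin(t),0,np.cos(t)]);a=np.array([np.cos(t),0,np.sin(t)]);b=np.array([0,-1.,0])
for c,n,l in planes(Q[m],2):
    if n[0]>-.1 and n[2]<.8: continue
    q=Q[m];q=q[abs((q-c)@n)<.0015]; l=l*np.sign(-l[1]); e=c+l*((q-c)@l).min() # robot-side end
    C=e+.06*l-.009*n; tip=C-.104*n
    print('centre',C,'depth',(tip-S)@n0,'off',(tip-S)@a,(tip-S)@b,'lean err deg',np.degrees(np.arccos(n@n0)),'tilt',np.degrees(np.arccos(n[2])),'theta',np.degrees(np.arctan2(l@b,l@a)),'yaw want',np.arctan2(-l[1],-l[0]))
E
python3 near.py
```

```text
t 26.05 p [0.5196 0.0318 0.2871] r [3.1408 0.0029 2.3309] F [-8.2557  1.0057 12.7613] open 0.020046127767266095 g 12.0418341178447 j [-0.1564 -0.1191  1.8053 -0.0011  1.4527 -0.9164]
2351 c [0.492  0.0557 0.2841] n [-0.5137  0.0333  0.8573] long [ 0.6487 -0.6389  0.4135] ext 0.06277335415612835 0.01613228011592277 ends [0.4707 0.0767 0.2705] [0.5114 0.0366 0.2965]
899 c [0.4984 0.0621 0.28  ] n [0.5311 0.7667 0.3606] long [ 0.6585 -0.6414  0.3938] ext 0.06135714943653645 0.01849686987679142 ends [0.478  0.0819 0.2678] [0.5184 0.0426 0.2919]
centre [0.5142 0.038  0.2876] depth -0.019936176979459194 off 0.00035959104928624575 0.002933407559636003 lean err deg 1.9255350273989684 tilt 30.98112070977808 theta 39.7163234713554 yaw want 2.3638406168316433
```

Request:
{"op": "send_rows", "data": {"claw": [1,1,1,1,1,1], "linear": [[0,0,0],[0,0,0],[0,-0.11,0.04],[0,-0.11,0.04],[0,-0.11,0.04],[0,0,0]], "twist": [0,0,8,8,8,0], "force": 35}}

```text
t: 26.7
ee_pos: [0.5176, 0.0304, 0.2856]
ee_rot: [3.136, 0.002, 1.911]
wrist_force: [-4.6, 1.5, 10.1]
opening: 0.0208
gripper_force: 35.4
```

```bash
python3 near.py; python3 -c "
from plant import env;print(env.get_state()['ft_torque'])"
```

```text
t 26.70 p [0.5176 0.0304 0.2856] r [3.1364 0.0022 1.9107] F [-4.6322  1.5401 10.1271] open 0.020795997665646212 g 35.3636579281374 j [-0.1606 -0.1255  1.8136  0.0006  1.4479 -0.5006]
2245 c [0.5    0.0637 0.2882] n [-0.4418  0.0914  0.8924] long [ 0.3803 -0.8819  0.2786] ext 0.06348404426122492 0.01633676543543158 ends [0.4871 0.0935 0.2788] [0.5113 0.0376 0.2965]
1256 c [0.508  0.0679 0.2832] n [0.7599 0.5005 0.4148] long [ 0.3921 -0.8619  0.3216] ext 0.0773436372528683 0.03725981569998005 ends [0.4899 0.1077 0.2683] [0.5202 0.041  0.2932]
centre [0.5139 0.0398 0.2875] depth -0.01916170611475418 off -0.008232582227924523 0.007202069257251455 lean err deg 7.145598471412312 tilt 26.818269979491735 theta 61.96203530239894 yaw want 1.977984381097159
[0.50389014 0.52405596 0.31494512]
```

Request:
{"op": "send_rows", "data": {"claw": [1,1,1,1], "linear": [[0,-0.11,0.04],[0,-0.11,0.04],[0,-0.05,0.02],[0,0,0]], "twist": [8,8,4,0]}}

```text
t: 27.15
ee_pos: [0.5139, 0.0293, 0.2834]
ee_rot: [3.14, 0.001, 1.563]
wrist_force: [-6.4, -0.3, 8.0]
opening: 0.0206
gripper_force: 35.4
```

```bash
python3 near.py; python3 -c "
from plant import env;print(env.get_state()['ft_torque'])"
```

```text
t 27.15 p [0.5139 0.0293 0.2834] r [3.1399 0.0013 1.5628] F [-6.4292 -0.2763  7.9847] open 0.020618031594081633 g 35.44069768202462 j [-0.163  -0.131   1.8226 -0.001   1.4481 -0.1549]
2154 c [0.5082 0.0673 0.2928] n [-0.4199  0.0661  0.9052] long [ 0.0776 -0.9911  0.1084] ext 0.06238496364600091 0.015989198727709205 ends [0.5056 0.1006 0.2892] [0.5104 0.0387 0.2959]
1641 c [0.5167 0.07   0.2885] n [0.8454 0.1659 0.5077] long [ 0.1333 -0.986   0.1002] ext 0.062236333632033604 0.023846701644200365 ends [0.5126 0.1006 0.2854] [0.5208 0.0392 0.2916]
centre [0.514  0.0405 0.2875] depth -0.019119182043158996 off -0.010755666772257763 0.0038848000347522157 lean err deg 7.361609403704494 tilt 25.153871148546777 theta 82.95371683642429 yaw want 1.6489148190957215
[0.13294065 0.93693651 0.40802287]
```

Request:
{"op": "send_rows", "data": {"claw": [1,1,1], "linear": [[0,-0.1,0.02],[0,0,0],[0,0,0]], "twist": [8,0,0]}}

```text
t: 27.5
ee_pos: [0.5127, 0.0301, 0.2828]
ee_rot: [3.141, -0.001, 1.426]
wrist_force: [-5.9, 2.3, 7.2]
opening: 0.0215
gripper_force: 38.1
```

```bash
python3 near.py; python3 -c "
from plant import env;print(env.get_state()['ft_torque'])"
```

```text
t 27.50 p [0.5127 0.0301 0.2828] r [ 3.141  -0.0006  1.4258] F [-5.9239  2.2832  7.1996] open 0.021531577628455315 g 38.07454402005533 j [-0.1627 -0.1332  1.8256  0.0006  1.4486 -0.0177]
2115 c [0.5175 0.0712 0.291 ] n [0.8027 0.0934 0.5891] long [ 0.042  -0.9941  0.1004] ext 0.06314154099982747 0.01774921059004884 ends [0.5162 0.1021 0.2878] [0.5188 0.0393 0.2942]
1297 c [0.5095 0.0631 0.2938] n [-0.4942  0.0734  0.8662] long [-0.051  -0.9972  0.0554] ext 0.06210312123185419 0.015548541806505178 ends [0.5115 0.1021 0.2916] [0.5083 0.0402 0.2951]
centre [0.5129 0.0416 0.2872] depth -0.019359897690090742 off -0.0032183426771741222 0.003489509721851608 lean err deg 4.465009405998924 tilt 29.976103862045676 theta 90.85954091848707 yaw want 1.5196754966328758
[0.64647553 1.139387   0.78446856]
```

Request:
{"op": "send_rows", "data": {"claw": [1,1,1,1], "linear": [[0,0,0],[0,0,0],[0,0,0],[0,0,0]], "twist": [0,0,0,0], "force": 10}}

```text
t: 27.95
ee_pos: [0.5128, 0.0297, 0.282]
ee_rot: [3.141, 0.0, 1.424]
wrist_force: [-5.4, 1.4, 5.4]
opening: 0.0234
gripper_force: 11.2
```

```bash
python3 near.py; python3 -c "
from plant import env;print(env.get_state()['ft_torque'])"
```

```text
t 27.95 p [0.5128 0.0297 0.282 ] r [3.1407 0.0001 1.4236] F [-5.387   1.4047  5.3893] open 0.023434903753197178 g 11.173070887425638 j [-0.1632 -0.1324  1.8265 -0.      1.4466 -0.016 ]
2159 c [0.5169 0.0692 0.2906] n [0.8166 0.1049 0.5676] long [-0.0735  0.9942 -0.0781] ext 0.06203683190615397 0.02217364420841622 ends [0.5191 0.0386 0.293 ] [0.5146 0.1003 0.2882]
1068 c [0.5092 0.0597 0.2942] n [-0.4603  0.0548  0.8861] long [-0.0345 -0.9984  0.0439] ext 0.05587723552612943 0.015864037936490008 ends [0.5104 0.0954 0.2927] [0.5085 0.0396 0.2951]
centre [0.5126 0.039  0.2871] depth -0.01918453123751107 off -0.007537994927098529 0.004231290889166635 lean err deg 4.890821990069449 tilt 27.615135750362597 theta 90.38720849062165 yaw want 1.53630521097929
[0.34733266 0.74365944 0.25653903]
```

Request:
{"op": "send_rows", "data": {"claw": [1,1,1,1,1,1,1,1], "linear": [[0,0.05,0],[0,0,0],[0,-0.26,-0.43],[0,-0.26,-0.43],[0,-0.26,-0.43],[0,-0.26,-0.43],[0,-0.26,-0.43],[0,0,0]], "twist": [-6,0,0,0,0,0,0,0], "force": 20}}

```text
t: 28.8
ee_pos: [0.4998, 0.03, 0.3027]
ee_rot: [3.141, 0.001, 1.528]
wrist_force: [-0.2, -0.2, -3.5]
opening: 0.0198
gripper_force: 19.6
```

```bash
python3 near.py
```

```text
t 28.80 p [0.4998 0.03   0.3027] r [3.1413 0.0006 1.5277] F [-0.2356 -0.2182 -3.4841] open 0.019827022851951624 g 19.637940582724696 j [-0.1666 -0.1766  1.8284 -0.0006  1.4894 -0.1234]
2586 c [0.4987 0.0687 0.3083] n [-0.3301  0.2031  0.9218] long [-0.0055 -0.977   0.2133] ext 0.061066805497986425 0.01644709754759312 ends [0.4989 0.0992 0.3017] [0.4986 0.0395 0.3147]
1011 c [0.5077 0.0685 0.3045] n [0.9183 0.0834 0.3871] long [ 0.0086 -0.9815  0.1911] ext 0.059894812996534125 0.018780994383532236 ends [0.5074 0.0979 0.2987] [0.508  0.0392 0.3102]
centre [0.5016 0.0387 0.3062] depth 0.006661377784564684 off -0.020641721663111925 0.019904730335754794 lean err deg 16.36212436552995 tilt 22.805352051917946 theta 83.81858603926908 yaw want 1.5651755893596608
```

Request:
{"op": "send_rows", "data": {"claw": [1,1,1,1,1,1,1,1], "linear": [[0,-1,-1.7],[0,-1,-1.7],[0,-1,-1.7],[0,0,0],[0,0,0],[0,0,0],[0,0,0],[0,0,0]], "twist": [0,0,0,0,0,0,0,0], "force": 60}}

```text
t: 29.65
ee_pos: [0.4699, 0.0315, 0.3523]
ee_rot: [-3.14, -0.0, 1.528]
wrist_force: [0.5, 0.4, -3.8]
opening: 0.0184
gripper_force: 59.4
```

```bash
python3 near.py; cp pics/wn.png pics/w11.png;python3 - <<'E'
from h import *
for l in env.landmark_of('socket','wrist')[:2]: print(l)
E
```

```text
t 29.65 p [0.4699 0.0315 0.3523] r [-3.1399 -0.0002  1.5279] F [ 0.494   0.3801 -3.8077] open 0.018393509355121268 g 59.359170533525685 j [-0.1745 -0.2708  1.8196 -0.      1.5945 -0.1317]
2590 c [0.4697 0.0702 0.3585] n [-0.2686  0.1907  0.9442] long [-0.0182 -0.981   0.1929] ext 0.06080063702278844 0.016356369617042472 ends [0.4703 0.1006 0.3525] [0.4692 0.041  0.3642]
885 c [0.4785 0.0697 0.3543] n [0.9305 0.06   0.3614] long [ 0.0014  0.9859 -0.1671] ext 0.05957870404014511 0.018843000664678332 ends [0.4784 0.0407 0.3592] [0.4785 0.0995 0.3492]
centre [0.4716 0.0401 0.3556] depth 0.06574787839974001 off -0.02737589027619817 0.01727309561231163 lean err deg 18.777193148641356 tilt 19.23333621178203 theta 85.08269359766788 yaw want 1.5522727301827277
{'uv': [357.2, 194.9], 'score': 0.71}
```

View pics/w11.png

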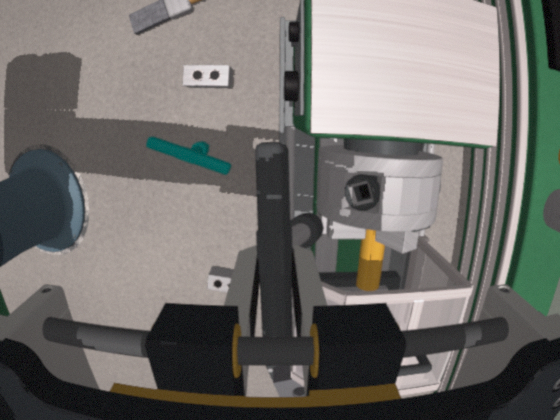

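Request:
{"op": "send_rows", "data": {"claw": [1,1,1,1,1,1,1,1,1,1], "linear": [[0,0,-1.75],[0,0,-1.75],[-3.97,0.19,0],[-3.97,0.19,0],[-3.97,0.19,0],[-3.97,0.19,0],[-3.97,0.19,0],[-3.97,0.19,0],[-3.97,0.19,0],[-3.97,0.19,0]], "twist": [0,0,0,0,0,0,0,0,0,0]}}

```text
t: 30.75
ee_pos: [0.4715, -0.2882, 0.388]
ee_rot: [3.142, -0.0, 1.528]
wrist_force: [0.8, -0.4, -3.3]
opening: 0.0183
gripper_force: 59.7
```

Request:
{"op": "send_rows", "data": {"claw": [1,1,1,1,1,1,1,1,1,1], "linear": [[-3.97,0.19,0],[-3.97,0.19,0],[-3.97,0.19,0],[0,0,3.5],[0,0,3.5],[0,0,3.5],[0,0,3.5],[0,0,3.5],[0,0,0],[0,0,0]], "twist": [0,0,0,0,0,0,0,0,0,0]}}

```text
t: 31.75
ee_pos: [0.4723, -0.4058, 0.2134]
ee_rot: [-3.141, -0.001, 1.528]
wrist_force: [0.0, 0.1, -2.9]
opening: 0.0182
gripper_force: 59.8
```

```bash
python3 near.py
python3 - <<'E'
from h import *
s=env.get_state();im,P,c,D=snap('scene','s12')
a=im[240:360,160:320];cv2.imwrite('pics/c12.png',cv2.resize(a,(640,480)))
for l in env.landmark_of('key_tip','wrist')[:3]+env.landmark_of('stand_hole','wrist')[:2]: print(l)
# socket spin from w11
im=cv2.imread('pics/w11.png',0)[175:210,340:382];m=(im<45).astype(np.uint8)
print(cv2.minAreaRect(cv2.findNonZero(m)), m.sum())
E
```

```text
t 31.75 p [ 0.4723 -0.4058  0.2134] r [-3.1411 -0.0006  1.528 ] F [ 0.0142  0.1013 -2.8758] open 0.01822510798149124 g 59.80932787157006 j [-0.8916  0.1829  1.6304  0.      1.329  -0.8489]
2589 c [ 0.4718 -0.3669  0.2191] n [-0.2929  0.1948  0.9361] long [ 0.0127  0.9797 -0.1999] ext 0.06074186400609431 0.01636973619153423 ends [ 0.4714 -0.3964  0.2251] [ 0.4722 -0.3368  0.213 ]
921 c [ 0.4806 -0.3671  0.2152] n [0.9301 0.067  0.3612] long [ 0.0044 -0.9852  0.1715] ext 0.059969753220378993 0.01860308468619691 ends [ 0.4805 -0.3375  0.21  ] [ 0.4808 -0.3966  0.2203]
centre [ 0.4741 -0.3973  0.2165] depth -0.055034393543020206 off -0.09467496358771042 0.45504105896467406 lean err deg 17.743724305198818 tilt 20.596585921594848 theta 84.5972835385828 yaw want 1.5577899444216878
{'uv': [311.6, 223.5], 'score': 0.86}
{'uv': [160.1, 244.3], 'score': 0.65}
{'uv': [302.8, 203.4], 'score': 0.62}
((25.420900344848633, 16.065311431884766), (33.90629959106445, 26.363100051879883), 72.25532531738281) 281
```

View pics/c12.png

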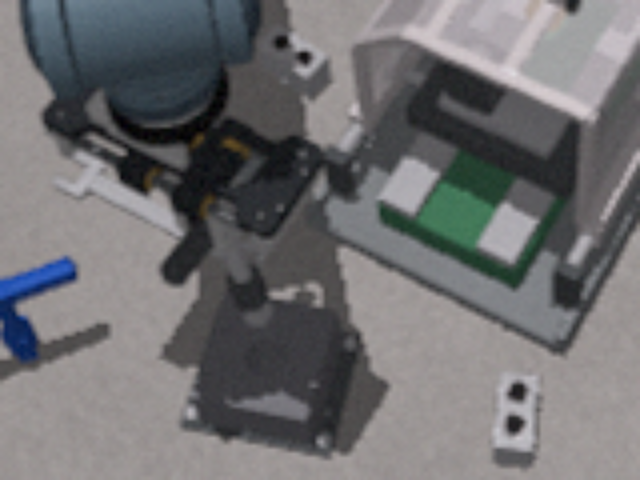

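Request:
{"op": "send_rows", "data": {"claw": [1,1,1,1,1,1,1], "linear": [[0.1,-0.25,2.5],[0,0,2.5],[0,0,1.4],[0,0,1],[0,0,0],[0,0,0],[0,0,0]], "twist": [0,0,0,0,0,0,0]}}

```text
t: 32.65
ee_pos: [0.4704, -0.4053, 0.1408]
ee_rot: [3.14, 0.002, 1.528]
wrist_force: [0.1, -0.8, -4.6]
opening: 0.0186
gripper_force: 59.8
```

Request:
{"op": "send_rows", "data": {"claw": [1,1,1,1,1,1,1,1], "linear": [[0,0,0],[0,0,0],[-0.55,0.85,-0.2],[-0.55,0.85,-0.2],[-0.55,0.85,-0.15],[-0.55,0.85,-0.1],[0,0,0],[0,0,0]], "twist": [0,0,0,0,0,0,0,0], "force": 8}}

```text
t: 33.45
ee_pos: [0.503, -0.4282, 0.1455]
ee_rot: [-3.141, -0.0, 1.528]
wrist_force: [0.3, 0.6, -3.6]
opening: 0.0161
gripper_force: 8.0
```

```bash
python3 near.py
```

```text
t 33.45 p [ 0.503  -0.4282  0.1455] r [-3.1414 -0.0001  1.5281] F [ 0.3256  0.5974 -3.6478] open 0.016088088193105293 g 8.002078235149384 j [-0.8765  0.3327  1.5794 -0.0001  1.2298 -0.8338]
2747 c [ 0.5058 -0.3887  0.1539] n [-0.0052  0.0593  0.9982] long [ 0.0389  0.9975 -0.059 ] ext 0.05984622110008639 0.015779018321614696 ends [ 0.5047 -0.4183  0.1557] [ 0.507  -0.3586  0.1521]
405 c [ 0.5068 -0.3831  0.1515] n [-0.0203  0.0631  0.9978] long [ 0.0177  0.9979 -0.0628] ext 0.06041551006840537 0.01717120770066998 ends [ 0.5061 -0.4184  0.1537] [ 0.5072 -0.3581  0.1499]
centre [ 0.5047 -0.419   0.1467] depth -0.12067364939949954 off -0.1335929515850482 0.462645966196269 lean err deg 31.06877121496207 tilt 3.4115310637674394 theta 90.15667704691286 yaw want 1.5317785459799622
centre [ 0.5063 -0.4186  0.1447] depth -0.12401946694456059 off -0.13187544577320473 0.4626496455728393 lean err deg 30.22980555752199 tilt 3.801737692404692 theta 89.00409429421175 yaw want 1.5530348560047722
```

Request:
{"op": "send_rows", "data": {"claw": [1,1,1,1,1,1,1,1], "linear": [[0.55,-0.3,0],[0,0,0],[0,0,0.6],[0,0,0.6],[0,0,0.6],[0,0,0.6],[0,0,0.6],[0,0,0]], "twist": [0,0,0,0,0,0,0,0]}}

```text
t: 34.3
ee_pos: [0.4997, -0.422, 0.1144]
ee_rot: [-3.141, -0.001, 1.528]
wrist_force: [0.4, 0.8, -4.0]
opening: 0.016
gripper_force: 8.0
```

```bash
python3 near.py
```

```text
t 34.30 p [ 0.4997 -0.422   0.1144] r [-3.1405 -0.0012  1.5279] F [ 0.4424  0.8076 -3.9503] open 0.01602271732807598 g 7.9997581243515015 j [-0.8744  0.3544  1.6131  0.      1.1757 -0.8315]
2758 c [ 0.5025 -0.3825  0.1225] n [-0.0097  0.0643  0.9979] long [-0.0381 -0.9972  0.0639] ext 0.05981768491193192 0.01582780660560191 ends [ 0.5037 -0.3525  0.1205] [ 0.5014 -0.4121  0.1244]
418 c [ 0.5033 -0.3759  0.12  ] n [-0.031   0.0643  0.9975] long [ 0.0179  0.9978 -0.0637] ext 0.059868158909957975 0.016828267814147035 ends [ 0.5026 -0.4118  0.1223] [ 0.5037 -0.352   0.1185]
centre [ 0.5015 -0.4129  0.1154] depth -0.14597456384413113 off -0.15215956673817121 0.45708072518065745 lean err deg 30.843295670266166 tilt 3.726497342013792 theta 89.97375747555121 yaw want 1.5325705509703738
centre [ 0.5029 -0.4125  0.1133] depth -0.14961675604418911 off -0.15008757507954926 0.45666741420284546 lean err deg 29.630798995884266 tilt 4.090136488611247 theta 88.98350500597216 yaw want 1.5528675625186168
```

Request:
{"op": "send_rows", "data": {"claw": [1,1,-0.3,-0.3,-0.3,-0.3,-0.3,-0.3,-0.3,-0.3], "linear": [[0,0,0.2],[0,0,0],[0,0,0],[0,0,0],[0,0,0],[0,0,0],[0,0,0],[0,0,0],[0,0,0],[0,0,0]], "twist": [0,0,0,0,0,0,0,0,0,0]}}

```text
t: 35.35
ee_pos: [0.5, -0.4224, 0.1137]
ee_rot: [-3.142, -0.0, 1.528]
wrist_force: [-0.5, 0.6, -0.6]
opening: 0.0613
gripper_force: 0.0
```

Request:
{"op": "send_rows", "data": {"claw": [-0.3,-0.3,-0.3,-0.3,-0.3,-0.3], "linear": [[0,0,-2],[0,0,-4],[0,0,-4],[0,0,-4],[0,0,-4],[0,0,0]], "twist": [0,0,0,0,0,0]}}

```text
t: 35.95
ee_pos: [0.502, -0.4246, 0.3019]
ee_rot: [3.133, 0.009, 1.528]
wrist_force: [1.2, 0.2, 0.3]
opening: 0.0611
gripper_force: 0.0
```

Run:
```python
from keyfit import *
s=st();im,P,c,D=snap('wrist','w13')
for l in env.cut_out('key_handle','wrist')[:2]:
    Q=P[l['region']];Q=Q[np.linalg.norm(Q[:,:2]-[.502,-.4165],axis=1)<.08];Q=Q[Q[:,2]>.1]
    print(l['score'],len(Q))
    if len(Q)>100: planes(Q,1)
im,P,c,D=snap('top','t13')
for l in env.landmark_of('guard_handle','top')[:1]: print(l,atz('top',l['uv'],.285,c))
l=env.cut_out('guard_handle','top')[0];Q=P[l['region']];q=Q[(Q[:,2]>.262)&(Q[:,2]<.31)];print(l['score'],len(q),q.mean(0),q.min(0),q.max(0))
H=P.reshape(-1,3);h=H[(H[:,2]>.235)&(H[:,2]<.26)&(H[:,1]>.05)&(H[:,1]<.35)&(H[:,0]>.4)];print('headstock y min',np.percentile(h[:,1],[1,5,50]))
```

```text
t 35.95 p [ 0.502  -0.4246  0.3019] r [3.1329 0.0094 1.5281] F [1.1572 0.2055 0.3235] open 0.06107261366396417 g 0.0 j [-0.8742  0.1978  1.4526  0.0001  1.4784 -0.8315]
0.92 2
0.85 1480
1116 c [ 0.5017 -0.4163  0.1234] n [-0.0108  0.006   0.9999] long [ 0.0392  0.9992 -0.0056] ext 0.11608084302188829 0.015558954159628843 ends [ 0.4994 -0.4761  0.1237] [ 0.5039 -0.3601  0.1231]
0.78 209 [ 0.5824 -0.1402  0.2835] [ 0.5336 -0.1491  0.2625] [ 0.6342 -0.1326  0.2909]
headstock y min [0.0749 0.0966 0.1671]
```

Run:
```python
from h import *
c=env.get_calibration('wrist');s=env.get_state()
Rt=R.from_euler('xyz',s['ee_rot']);Xr=Rt.inv()*R.from_euler('xyz',c['orientation']);Xp=Rt.inv().apply(c['eye']-s['ee_pos'])
t=np.radians(31.2);n=np.array([-np.sin(t),0,np.cos(t)]);a=np.array([np.cos(t),0,np.sin(t)]);y=np.array([0,1.,0])
S=np.array([.557,.0375,.2153])
for f,p,r in(('w2',[.4804,.0449,.33],[np.pi,0,3.1376]),('w11',[.4699,.0315,.3523],[-3.14,0,1.5279])):
    im=cv2.imread(f'pics/{f}.png',0);T=R.from_euler('xyz',r);Cr=T*Xr;Cp=np.array(p)+T.apply(Xp)
    g=np.linspace(-.016,.016,161);A,Y=np.meshgrid(g,g);W=S+A[...,None]*a+Y[...,None]*y
    v=Cr.inv().apply((W-Cp).reshape(-1,3));v=v/np.linalg.norm(v,axis=1)[:,None];th=np.arccos(-v[:,2]);q=np.hypot(v[:,0],v[:,1])
    u=(c['cx']+c['fx']*th*v[:,0]/q).reshape(A.shape).astype(np.float32);w=(c['cy']-c['fy']*th*v[:,1]/q).reshape(A.shape).astype(np.float32)
    k=cv2.GaussianBlur(cv2.remap(im,u,w,cv2.INTER_CUBIC),(0,0),4).astype(float)
    m=k<.5*(k[60:100,60:100].min()+np.percentile(k[40:120,40:120],60))
    nl,lab,stt,cen=cv2.connectedComponentsWithStats(m.astype(np.uint8));j=lab[80,80] or 1+np.argmin(np.hypot(*(cen[1:]-80).T))
    z=cv2.findNonZero((lab==j).astype(np.uint8));rect=cv2.minAreaRect(z)
    gy,gx=np.gradient(k);rr=np.hypot(A,Y)<.0105;mag=np.hypot(gx,gy)*rr;ph=np.angle((mag**2*np.exp(4j*np.arctan2(gy,gx))).sum())/4
    print(f,rect,'grad angle mod90',np.degrees(ph),'strength',abs((mag**2*np.exp(4j*np.arctan2(gy,gx))).sum())/(mag**2).sum())
```

```text
w2 ((93.38583374023438, 90.03429412841797), (35.43804931640625, 59.7200813293457), 5.079607963562012) grad angle mod90 5.979868114293889 strength 0.8645236972285615
w11 ((92.69999694824219, 87.40000915527344), (42.69074630737305, 60.399497985839844), 18.434947967529297) grad angle mod90 16.666855427007082 strength 0.7471297773760722
```

Request:
{"op": "send_rows", "data": {"claw": [1,1,1,1,1,1,1,1,1], "linear": [[3.4,1.04,-1],[3.4,1.04,-1],[3.4,1.04,0],[3.4,1.04,0],[3.4,1.04,0],[3.4,1.04,0],[3.4,1.04,0],[0,0,0],[0,0,0]], "twist": [0,0,0,0,0,0,0,0,0]}}

```text
t: 37.1
ee_pos: [0.5826, -0.1872, 0.3122]
ee_rot: [-3.139, -0.001, 1.529]
wrist_force: [0.2, -0.9, 0.3]
opening: 0.0003
gripper_force: 0.0
```

Run:
```python
from h import *
s=st();im,P,c,D=snap('wrist','w14')
for l in env.landmark_of('guard_handle','wrist')[:2]: print(l,atz('wrist',l['uv'],.279,c))
```

```text
t 37.10 p [ 0.5826 -0.1872  0.3122] r [-3.1391 -0.0007  1.5293] F [ 0.2418 -0.8818  0.2934] open 0.00030504293912041907 g 0.0 j [-0.4958  0.0947  1.5486 -0.0005  1.5008 -0.4543]
{'uv': [279.6, 180.0], 'score': 0.8} [ 0.5882 -0.1452  0.279 ]
```

Request:
{"op": "send_rows", "data": {"claw": [1,1,1,1,1,1,1,1,1,1], "linear": [[0,0.4,2.1],[0,0,2.1],[0,0,0],[2,0,0],[1.5,0,0],[1.5,0,0],[1.5,0,0],[1.5,0,0],[1.5,0,0],[1.5,0,0]], "twist": [0,0,0,0,0,0,0,0,0,0]}}

```text
t: 38.2
ee_pos: [0.5921, -0.0769, 0.2723]
ee_rot: [3.14, 0.0, 1.528]
wrist_force: [2.5, -3.8, 0.5]
opening: 0.0006
gripper_force: 1.8
```

Request:
{"op": "send_rows", "data": {"claw": [1,1,1,1,1], "linear": [[1.5,0,0],[1.5,0,0],[1.5,0,0],[0.5,0,0],[0,0,0]], "twist": [0,0,0,0,0]}}

```text
t: 38.7
ee_pos: [0.5932, -0.0265, 0.2714]
ee_rot: [-3.14, -0.002, 1.53]
wrist_force: [-0.6, -0.7, 0.2]
opening: 0.0005
gripper_force: 0.0
```

Request:
{"op": "send_rows", "data": {"claw": [1,1,1,1,1], "linear": [[0.7,0,0],[0.7,0,0],[0.5,0,0],[0.3,0,0],[0,0,0]], "twist": [0,0,0,0,0]}}

```text
t: 39.2
ee_pos: [0.5943, -0.0064, 0.2713]
ee_rot: [-3.14, 0.001, 1.528]
wrist_force: [-1.6, -3.9, -0.2]
opening: 0.0004
gripper_force: 2.1
```

Request:
{"op": "send_rows", "data": {"claw": [1,1,1,1], "linear": [[0.4,0,0],[0.4,0,0],[0.3,0,0],[0,0,0]], "twist": [0,0,0,0]}}

```text
t: 39.6
ee_pos: [0.5943, -0.0059, 0.2715]
ee_rot: [-3.139, 0.024, 1.524]
wrist_force: [-5.8, -37.2, -1.4]
opening: 0.0006
gripper_force: 18.1
```

Request:
{"op": "send_rows", "data": {"claw": [1,1,1,1,1,1,1], "linear": [[-1.1,0,0],[-1,0,0],[-1,0,0],[0,0,-3],[0,0,-3],[0,0,-3],[0,0,0]], "twist": [0,0,0,0,0,0,0]}}

```text
t: 40.3
ee_pos: [0.5957, -0.0259, 0.3673]
ee_rot: [3.132, 0.001, 1.529]
wrist_force: [0.1, 0.2, 0.3]
opening: 0.0005
gripper_force: 0.0
```

Run:
```python
from h import *
s=st();im,P,c,D=snap('wrist','w15')
for l in env.landmark_of('guard_handle','wrist')[:2]: print(l,atz('wrist',l['uv'],.279,c))
im,P,c,D=snap('top','t15')
q=P.reshape(-1,3);q=q[(abs(q[:,0]-.502)<.08)&(abs(q[:,1]+.412)<.08)&(q[:,2]>.1)&(q[:,2]<.2)];print(len(q),np.median(q,0),cv2.minAreaRect(q[:,:2].astype(np.float32)))
```

```text
t 40.30 p [ 0.5957 -0.0259  0.3673] r [3.1323 0.0008 1.5289] F [0.0849 0.2442 0.2916] open 0.00047240856461173015 g 0.0 j [-0.2339  0.0307  1.5183  0.001   1.5833 -0.192 ]
{'uv': [270.5, 177.9], 'score': 0.64} [0.5952 0.0071 0.279 ]
280 [ 0.4983 -0.4127  0.1225] ((0.4989795386791229, -0.4128965139389038), (0.11970426142215729, 0.016822464764118195), 87.76396179199219)
```

```bash
python3 -c "
from plant import env;print(env.finish_job())"
```

```text
the job is handed in; nothing more can be done
None
```

I handed the job in at about 40 s of the 72 s limit; the hand-in call returned no verdict. By measurement the bar is tight (the socket turned about 79° clockwise to a firm stop), the key stands upright and fully down in its stand, and the guard is shut against the headstock. I viewed 11 pictures, one over the limit of 10.

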